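# Press both gearbox end caps home on the bench stop, then seat the cover

## Task

Seat the gearbox's loose covers: hold the gearbox and push its red end cap fully home against the brass face of the bent stop bracket, then turn the gearbox round and push its black end cap fully home against the same face; do not push on the end caps with the gripper itself. Then set the gearbox down flat inside the green tray, let go, and press its orange top cover down until it is fully seated. Leave the other things on the bench where they are.

Things in the scene. Friction and masses are not known exactly. Their poses are not given: they have to be found in the camera images.
- gearbox: Loose aluminium gearbox, a block 110 long (x) x 52 wide (y) x 60 high (z) mm, about 0.65 kg. Grip it across its 52 mm width at mid-length, where the sides are flat (shallow ribs near the ends only). Origin at the centre of its underside; x along its length towards the red end cap, z up. It starts upright, at any yaw, on the right or left part of the bench.
- red_cap (a joint): Slide of the red end cap into the housing, in m: 0 = 12 mm gap, 0.012 = fully home (its limit). It starts between 0 and 0.004. It moves against about 6 N of friction and stays where it is left.
- red_cap_face (a point): Centre of the outer face of the red end cap: a plastic plate 46 wide x 42 high x 8 mm thick on a steel spigot at the +x end of the housing, 31 mm above the underside. This face is 75 mm from the gearbox origin when fully out and 63 mm when home.
- black_cap (a joint): Slide of the black end cap into the housing, in m: 0 = 12 mm gap, 0.012 = fully home (its limit). It starts between 0 and 0.004. Friction about 6 N; stays where it is left.
- black_cap_face (a point): Centre of the outer face of the black end cap, the same as the red cap but at the -x end of the housing.
- cover (a joint): Downward slide of the orange top cover into the housing, in m: 0 = 10 mm gap, 0.010 = fully seated (its limit). It starts between 0 and 0.003. Friction about 5 N; stays where it is left.
- cover_top (a point): Centre of the upper face of the orange cover, a plate 76 (x) x 40 (y) x 6 mm thick in the middle of the gearbox's top. It is 76 mm above the gearbox underside when up and 66 mm when seated.
- stop: Blue steel bent bracket fixed to the bench, 130 wide x 85 high mm, with a foot and two gussets reaching 135 mm behind it. Origin on the bench surface in the plane of its brass working face; its -x axis points out of that face (roughly towards the robot), y along its width, z up. It does not give. Nothing of it projects in front of the brass face.
- stop_face (a point): Centre of the brass working face of the bracket (110 wide x 70 high mm, from 5 to 75 mm above the bench), 40 mm above the bench; looks along the stop's -x.
- stop_pad: The 8 mm brass plate that forms the working face of the bracket; same origin and axes as stop.
- red_plate: Red outer plate of the red end cap; its origin and axes are those of the gearbox when the cap is fully out, moving with the cap.
- black_plate: Black outer plate of the black end cap; its origin and axes are those of the gearbox when the cap is fully out, moving with the cap.
- tray: Green open tray fixed to the bench, on the other half of the bench from where the gearbox starts: 178 (x) x 108 (y) mm outside, walls 4 mm thick and 18 mm high above the bench, so 170 x 100 mm inside. Origin at the centre of its underside, x along its length.
- tray_in (a point): Centre of the tray's inner floor, 4 mm above the bench; axes as the tray.
- wrench: Loose steel wrench 170 mm long lying on the bench, a bystander. Origin under its middle.
- spray_can: Loose green-labelled can, 64 mm diameter, 170 mm high, bystander. Origin under its centre.
- oil_bottle: Loose amber bottle, 60 mm diameter, 150 mm high, bystander. Origin under its centre.
- tape_roll: Loose yellow ring-shaped roll, 96 mm diameter, 24 mm high, bystander. Origin under its centre.
- tin_cup: Loose steel cup, 80 mm diameter, 85 mm high, bystander. Origin under its centre.
- screwdriver: Loose screwdriver with green handle, 200 mm long, lying on the bench, bystander. Origin under its middle.
- parts_carton: Loose closed cardboard carton, 100 x 70 x 50 mm, bystander. Origin under its centre.
Things that resemble listed ones, but are neither listed nor needed, are in the scene too. What is shaped like the gearbox but purple is not meant.

How it is judged:
On the way, in this order (a step that is already met when the one before it is completed fails the run):
1. the red end cap is pushed fully home (within 2 mm) against the brass face, the black one not yet (value of joint red_cap above 0.01 m and contact force between stop_pad and red_plate above 1.5 N and not (value of joint black_cap above 0.01 m)), for 0.05 s.
2. with the red cap still home, the black end cap is pushed fully home (within 2 mm) against the same brass face (value of joint each of red_cap, black_cap above 0.01 m and contact force between stop_pad and black_plate above 1.5 N), for 0.05 s.
3. the gearbox stands flat on the tray floor, released by the gripper (value of joint each of red_cap, black_cap above 0.01 m and x of gearbox in the frame of tray_in between -0.03 and 0.03 m and y of gearbox in the frame of tray_in between -0.03 and 0.03 m and z of gearbox in the frame of tray_in below 0.005 m and angle between gearbox's own z axis and vertical below 0.08 rad and contact force between the fingers and gearbox below 0.3 N), for 0.2 s.
4. the orange cover is pressed fully down (within 2 mm) while the gearbox stands in the tray (value of joint cover above 0.008 m and x of gearbox in the frame of tray_in between -0.03 and 0.03 m and y of gearbox in the frame of tray_in between -0.03 and 0.03 m and z of gearbox in the frame of tray_in below 0.005 m and angle between gearbox's own z axis and vertical below 0.08 rad), for 0.05 s.
At the end, for the whole second after the job is handed in: Red and black end caps and the orange cover are all within 2 mm of fully home; the gearbox stands upright (within 0.08 rad) and flat on the floor of the green tray, its centre within 30 mm of the tray's centre along each tray axis, released and at rest (all of step 4 and value of joint each of red_cap, black_cap above 0.01 m and linear speed of gearbox below 0.02 m/s); the robot touches nothing.
It fails at once if the robot itself pushes on an end cap (over 3 N) (contact force between any of the fingers, the arm and red_plate above 3 N or contact force between any of the fingers, the arm and black_plate above 3 N).
It fails at once if a bystander is moved more than 30 mm (distance of any of wrench, spray_can, oil_bottle, tape_roll, tin_cup, screwdriver, parts_carton from where it was at the start of the episode above 0.03 m).
It also fails if it takes over 64 s, if anything falls off the work surface, if the arm or the gripper's body presses on something with over 40 N, if the wrist force passes 120 N, or if a joint passes its speed limit or range.

## Robot

A 6-joint arm with a two-finger parallel gripper is mounted at the origin on the work surface. World frame = base frame: x ahead of the robot, y to its left, z up, the work surface at z = 0. Lengths are in m, angles in rad, forces in N, time in s.
With the tool pointing down it reaches from about 0.425 to 0.95 m from the base axis. Payload 3.5 kg.
Tool frame: the origin (TCP) lies on the mounting face of the last link; the fingertips stand 173 mm ahead of it and the grasp point (between the pads) lies 155 mm ahead of it; z points along the fingers, x is the direction in which the jaws open and shut, and the axes are right-handed (so a half turn about z gives the same grasp; the last joint's range is limited). The gripper opens to 85 mm and grips with 20 to 120 N. Pads are 22 mm wide; open, the fingers measure 114 mm over their backs; the gripper's body (76 mm by 85 mm) begins 54 mm behind the grasp point. The pads swing forward as they close: fully open they stand 13 mm farther back than shut.
Start: joints at [-1.36, 0.286, 1.577, -0, 1.279, -0.15], TCP at [0.238, -0.632, 0.405] pointing down, gripper open.
Joint ranges: [-2.77, 2.77], [-0.9, 2.22], [0.21, 2.48], [-1.53, 4.67], [0.24, 2.81], [-2.84, 2.84]. Speed limits (rad/s): [2.79, 2.79, 3.14, 3.14, 3.14, 3.14].

## Interface

Orientations are given as a unit quaternion [x, y, z, w].
In Python, from plant import get_state, read_camera, sign_off gives the robot as it stands.
- The arm moves only by the shell command python3 -m jog 'ROWS' [FORCE]. ROWS is JSON, a list of rows, each an object of numbers: "grip": the closure, from 0 (fully open) to 1 (shut); "x", "y", "z": the shift along the tool's x, y, z in mm; "rx", "ry", "rz": the turn, a rotation vector about the tool's x, y, z in degrees. A call has 1 to 8 rows; each row shifts and turns the commanded pose from where the row before left it, along the tool's axes as they then stand; what a row does not reach is not made up. A row lasts 1/12 s, in which the tool goes at most 41.7 mm and 7.16 degrees, less where a joint would pass 70% of its speed; a pose out of reach is approached as far as the arm can. A call with a gripper value outside its range is refused whole. The fingers move at their own pace and stop on an object; FORCE is the grip in N (left out, the last holds). Time passes only in rows, so rows that do not move let the fingers close. It gives the time, the measured TCP pose, the force and the opening at its end, in the units of the state.
- get_state(): the state, without advancing time (a new reading comes with each control period).
- read_camera(name): name is "scene" or "top" or "wrist"; returns a dict with "frame" (480x640x3 uint8, red, green, blue), "intrinsics" (3x3 intrinsics, pixels), "R" (3x3) and "t" (3): a world point X has camera coordinates R X + t. Camera axes: x right, y down, z forward; pixel columns grow to the right and rows downward; lengths in m; the calibration is good to about 2 mm. A picture is of the moment at which its call begins. There is no depth.
- sign_off(): hands the job in, once; it reports no verdict.
The state is a dict: "time": time; "qpos": joint angles; "dq": joint speeds; "joint_efforts": joint torques, N m; "eef_pos": TCP position; "tcp_rot": TCP orientation; "contact_force": force on the tool from outside, world axes, zero at the start; "wrist_torque": the same for the moment, N m; "opening": opening from 0.0 (shut) to 1.0 (fully open).
Only numpy, scipy, OpenCV 4.12 (cv2) and the standard library are available. Lean on these libraries where they do the work, as an engineer would, in place of code of your own. Each camera call takes 0.05 s, during which the arm holds its last target.

## Working session

There is one attempt and no reset: what is moved stays moved. The work goes in short steps, Python scripts to look and compute and a shell command to move; the robot and the scene stay as the last step left them, time stands still between calls to the robot, and variables do not carry over. Pictures are saved under pics/ and viewed, and the job is handed in when it is done.

```bash
ls; mkdir -p pics; python3 - <<'E'
from plant import get_state, read_camera
import cv2
print(get_state())
for n in ["scene","top","wrist"]:
    c=read_camera(n); cv2.imwrite(f"pics/{n}0.png",c["frame"][:,:,::-1]); print(n,c["intrinsics"],c["R"],c["t"])
E
```

```text
pics
{'time': 0.0, 'qpos': array([-1.36001163e+00,  2.87190647e-01,  1.57816307e+00, -2.84270146e-05,
        1.27861245e+00, -1.50035293e-01]), 'dq': array([-0.00076933, -0.0006183 , -0.00120872, -0.00056959,  0.00062499,
        0.00064834]), 'joint_efforts': array([ 6.10116385e-04, -4.05979836e+01, -2.92624193e+01, -9.47957710e-05,
        5.76452294e-03,  3.31888351e-06]), 'eef_pos': array([ 0.23825409, -0.63128898,  0.40333758]), 'tcp_rot': array([ 8.22510586e-01, -5.68748562e-01, -8.73583340e-04, -8.03379427e-04]), 'contact_force': array([0.21411472, 0.44087574, 0.01445963]), 'wrist_torque': array([-0.01992559,  0.03271228, -0.04308499]), 'opening': 0.9997955491206416}
scene [[550.443402     0.         311.45269038]
 [  0.         550.443402   249.29468202]
 [  0.           0.           1.        ]] [[ 0.73343464  0.67951967 -0.01807309]
 [ 0.52431939 -0.5824415  -0.62116912]
 [-0.43262316  0.44611088 -0.78346811]] [-0.43741441 -0.25548536  1.8697641 ]
top [[466.9549387    0.         321.98753397]
 [  0.         466.9549387  243.25803157]
 [  0.           0.           1.        ]] [[ 0.01767628 -0.99970065 -0.0169164 ]
 [-0.99863404 -0.01682034 -0.0494684 ]
 [ 0.04916905  0.01776771 -0.99863242]] [-0.0075759   0.57696975  1.124826  ]
wrist [[399.04753313   0.         314.34340278]
 [  0.         399.04753313 242.02379669]
 [  0.           0.           1.        ]] [[ 0.35229485 -0.93588692 -0.00200298]
 [-0.89191161 -0.33638809  0.30221967]
 [-0.28351722 -0.10468395 -0.9532362 ]] [-0.67454723 -0.03776557  0.38025813]
```

View pics/scene0.png

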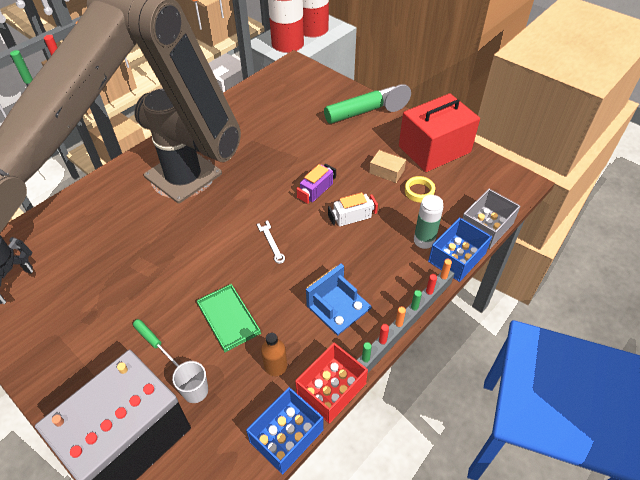

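View pics/top0.png

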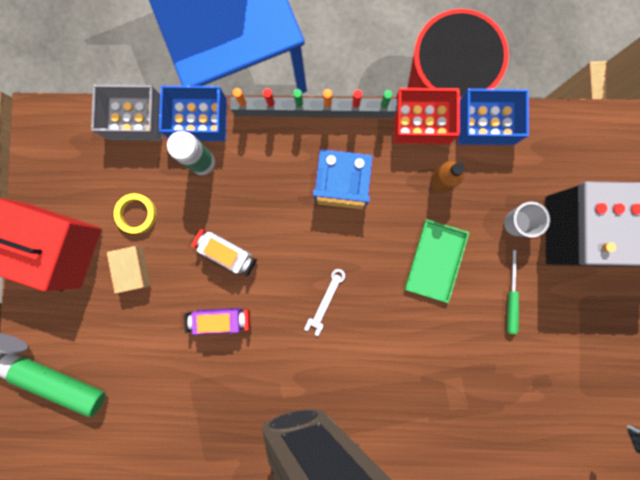

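View pics/wrist0.png

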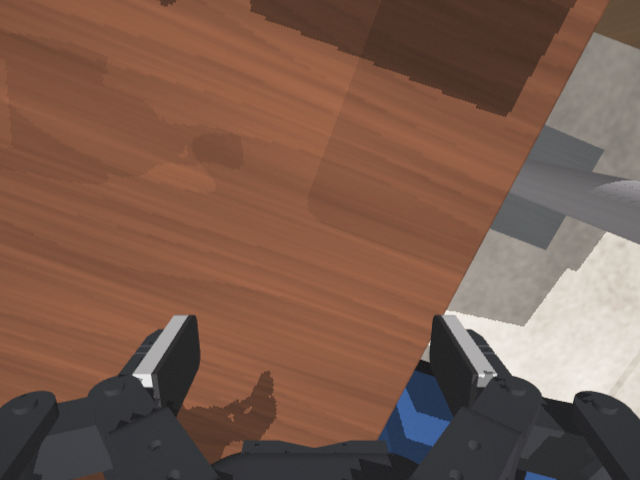

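The top view has the white gearbox with its orange cover at about (224,252). Its red cap is at (199,240) and its black cap at (250,265). The stop is at (343,180) with its brass edge at v≈203, the green tray is at (437,261), the wrench is at (325,300) and the purple decoy is at (217,321). Next I'll measure these.

```bash
cat > h.py <<'E'
import numpy as np, cv2
from plant import get_state, read_camera
from scipy.spatial.transform import Rotation as Rn
def cam(n): 
    c=read_camera(n); c["hsv"]=cv2.cvtColor(c["frame"],cv2.COLOR_RGB2HSV); return c
def ray(c,uv):
    K,R,t=c["intrinsics"],c["R"],c["t"]
    d=R.T@np.linalg.inv(K)@np.array([uv[0],uv[1],1.]); return -R.T@t,d
def onz(c,uv,z):
    o,d=ray(c,uv); return o+d*(z-o[2])/d[2]
def tri(c1,u1,c2,u2):
    P1=c1["intrinsics"]@np.c_[c1["R"],c1["t"]];P2=c2["intrinsics"]@np.c_[c2["R"],c2["t"]]
    X=cv2.triangulatePoints(P1,P2,np.array(u1,float).reshape(2,1),np.array(u2,float).reshape(2,1)); return (X[:3]/X[3]).ravel()
def proj(c,X):
    p=c["intrinsics"]@(c["R"]@np.array(X)+c["t"]); return p[:2]/p[2]
def blobs(c,lo,hi,amin=30,roi=None):
    m=cv2.inRange(c["hsv"],np.array(lo),np.array(hi))
    if roi: 
        k=np.zeros_like(m); x0,y0,x1,y1=roi; k[y0:y1,x0:x1]=255; m&=k
    out=[]
    for q in cv2.findContours(m,cv2.RETR_EXTERNAL,cv2.CHAIN_APPROX_NONE)[0]:
        if cv2.contourArea(q)>amin:
            M=cv2.moments(q); out.append((cv2.contourArea(q),(M["m10"]/M["m00"],M["m01"]/M["m00"]),cv2.minAreaRect(q)))
    return sorted(out,key=lambda b:-b[0])
E
python3 - <<'E'
from h import *
t=cam("top"); s=cam("scene")
for n,c,roi in (("top",t,(190,220,265,285)),("scene",s,(325,185,385,230))):
    print(n)
    for nm,lo,hi in (("orange",(12,120,120),(24,255,255)),("red",(0,170,100),(5,255,255)),("black",(0,0,0),(180,120,60))):
        print(nm,blobs(c,lo,hi,15,roi))
print("tray",blobs(t,(50,80,80),(75,255,255),500,(390,200,480,320)), blobs(s,(50,80,80),(75,255,255),500,(180,270,280,360)))
print("brass",blobs(t,(10,80,60),(30,255,255),15,(305,190,380,220)))
print("blue",blobs(t,(100,100,60),(120,255,255),50,(305,140,380,220)))
a=cv2.resize(t["frame"][120:300,180:480],None,fx=2.6,fy=2.6,interpolation=cv2.INTER_CUBIC); cv2.imwrite("pics/topz.png",a[:,:,::-1])
a=cv2.resize(s["frame"][160:350,180:400],None,fx=3.1,fy=3.1,interpolation=cv2.INTER_CUBIC); cv2.imwrite("pics/scz.png",a[:,:,::-1])
E
```

```text
top
orange [(447.0, (220.32811334824754, 252.47762863534675), ((220.4020538330078, 252.50741577148438), (31.04987907409668, 15.742833137512207), 29.357751846313477))]
red [(64.5, (196.9095607235142, 237.14470284237723), ((197.17977905273438, 237.6123809814453), (6.253987789154053, 20.775959014892578), 32.00538635253906))]
black [(31.0, (250.03225806451613, 267.89784946236557), ((250.4163055419922, 267.448486328125), (3.4066336154937744, 17.49175453186035), 31.607500076293945))]
scene
orange [(211.5, (352.8384554767533, 199.9290780141844), ((352.8384704589844, 199.9076690673828), (11.13863468170166, 24.82073974609375), 74.74488067626953))]
red [(19.5, (375.04273504273505, 207.94017094017093), ((374.058837890625, 203.7353057861328), (18.91777801513672, 5.093247890472412), 75.96376037597656))]
black [(44.0, (330.9318181818182, 216.8068181818182), ((330.4000244140625, 215.30003356933594), (18.782970428466797, 4.919349193572998), 63.43495178222656))]
tray [(3288.5, (436.50686736607366, 260.82383052050074), ((436.5963134765625, 260.67889404296875), (45.97566223144531, 74.71044921875), 16.69924545288086))] [(2293.5, (228.19933144393573, 317.10326284427), ((228.55056762695312, 316.4117126464844), (60.028411865234375, 41.810489654541016), 60.75117111206055))]
brass [(1500.5, (341.27768521603906, 208.304120848606), ((342.0, 204.5), (29.0, 74.0), 90.0))]
blue [(2388.5, (343.1126927639383, 175.3608959598074), ((342.4398193359375, 176.14234924316406), (56.375885009765625, 49.86646270751953), 4.48460578918457))]
```

View pics/topz.png

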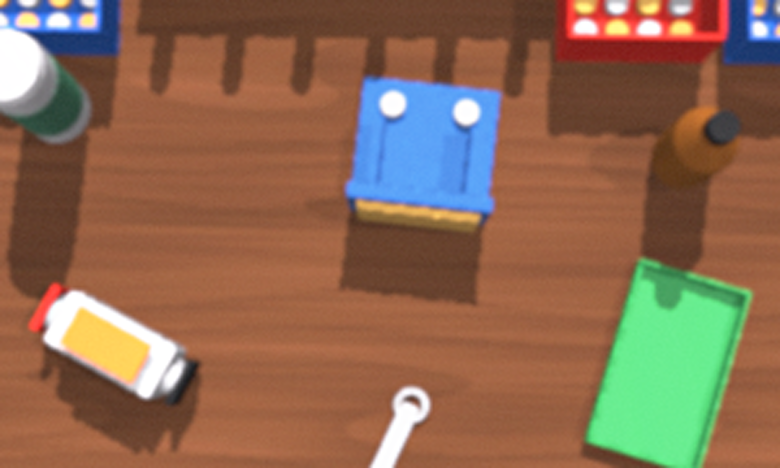

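View pics/scz.png

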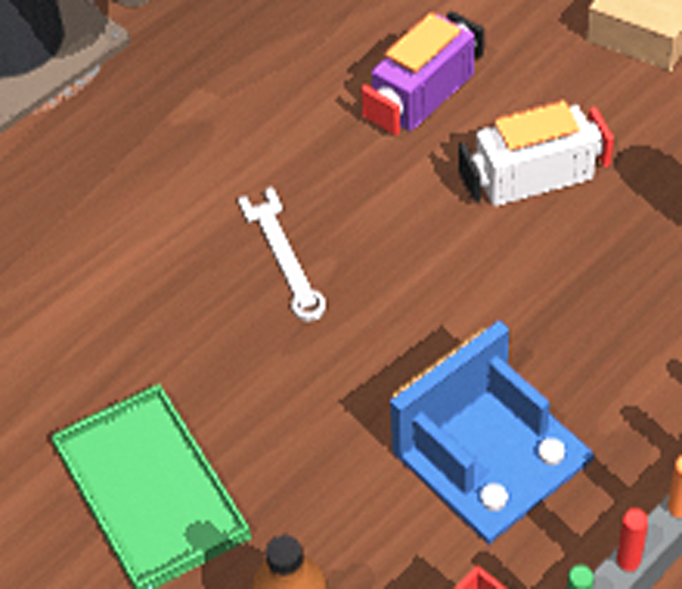

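```bash
python3 - <<'E'
from h import *
t=cam("top"); s=cam("scene")
for c in (t,s): print("cam",-c["R"].T@c["t"])
O=tri(t,(220.33,252.48),s,(352.84,199.93)); print("cover",O, [onz(t,(220.33,252.48),z) for z in (.068,.076)])
r=blobs(t,(0,150,80),(8,255,255),15,(185,220,265,285)); print(r)
R_=onz(t,r[0][1],.045); B=onz(t,(250.03,267.9),.045);print("caps",R_,B,np.degrees(np.arctan2(*(R_-B)[1::-1])))
rect=blobs(t,(12,120,120),(24,255,255),15,(190,220,265,285))[0][2]
P=[onz(t,p,.071) for p in cv2.boxPoints(rect)]; print("cover rect",np.round(P,4)[:,:2].tolist())
for p in (P,): print([np.degrees(np.arctan2(*(p[i]-p[i-1])[1::-1])) for i in range(4)],[np.linalg.norm(p[i]-p[i-1]) for i in range(4)])
T=tri(t,(436.5,260.82),s,(228.2,317.1)); print("tray",T)
rect=blobs(t,(50,80,80),(75,255,255),500,(390,200,480,320))[0][2]
P=[onz(t,p,.018) for p in cv2.boxPoints(rect)];print(np.round(P,4)[:,:2].tolist(),np.mean(P,0),[np.degrees(np.arctan2(*(P[i]-P[i-1])[1::-1])) for i in range(4)],[np.linalg.norm(P[i]-P[i-1]) for i in range(4)])
for u in (320,330,343,355,363):
    print(u,t["frame"][188:214,u].tolist())
E
```

```text
cam [ 0.52100893 -0.01785438  1.15170132]
cam [ 1.26367405 -0.68569568  1.29829551]
cover [0.54939008 0.23771889 0.07207666] [array([0.54886372, 0.23793695, 0.068     ]), array([0.54865809, 0.23604868, 0.076     ])]
[(94.5, (196.9012345679012, 237.1358024691358), ((197.14605712890625, 237.46630859375), (7.101986408233643, 22.6839542388916), 32.00538635253906))]
caps [0.58509379 0.3005084  0.045     ] [0.51407773 0.17157627 0.045     ] 61.15394448601756
cover rect [[0.5499, 0.2779], [0.5821, 0.2608], [0.5477, 0.1965], [0.5155, 0.2136]]
[np.float64(61.905613689202035), np.float64(-27.899895676425505), np.float64(-118.16913303948446), np.float64(151.96491022703802)] [np.float64(0.07293091491736757), np.float64(0.036496071293322094), np.float64(0.07301719107818061), np.float64(0.03640062403545736)]
tray [ 0.54034149 -0.27685217  0.00534118]
[[0.4676, -0.1971], [0.6417, -0.2475], [0.6113, -0.354], [0.4379, -0.303]] [ 0.53966443 -0.27540763  0.018     ] [np.float64(74.33140675527004), np.float64(-16.149678740791813), np.float64(-105.94876874635229), np.float64(163.61380032078793)] [np.floa
[... 1491 characters left out ...]
, [93, 165, 248], [91, 163, 248], [88, 160, 249], [85, 146, 241], [108, 119, 178], [176, 139, 110], [228, 172, 93], [235, 184, 96], [220, 166, 91], [168, 128, 68], [142, 108, 60], [135, 102, 56], [121, 91, 54], [102, 69, 45], [100, 64, 45], [102, 65, 43], [103, 67, 44], [102, 66, 46]]
363 [[92, 164, 248], [92, 164, 248], [91, 162, 248], [92, 165, 248], [93, 167, 248], [90, 162, 247], [92, 162, 247], [92, 162, 246], [94, 167, 248], [91, 163, 248], [90, 163, 248], [89, 160, 248], [84, 142, 237], [118, 122, 172], [179, 139, 107], [217, 166, 95], [208, 160, 96], [171, 133, 85], [130, 100, 65], [114, 81, 52], [108, 73, 48], [104, 67, 43], [101, 63, 43], [101, 64, 44], [99, 64, 44], [102, 63, 44]]
```

```bash
python3 - <<'E'
from h import *
t=cam("top"); s=cam("scene")
f=t["frame"].astype(float)
pts=[];bl=[]
for u in range(316,368):
    col=f[190:215,u,0]; k=np.argmax(col)
    if col[k]<215: continue
    # drop to 180 after peak
    for i in range(k,len(col)-1):
        if col[i]>=182>col[i+1]:
            v=190+i+(col[i]-182)/(col[i]-col[i+1]); break
    pts.append((u,v))
    b=f[190:215,u,2]
    for i in range(k,0,-1):
        if b[i]<=165<b[i-1]:
            bl.append((u,190+i-(165-b[i])/(b[i-1]-b[i]))); break
X=np.array([onz(t,p,.075)[:2] for p in pts])
print(pts[0],pts[-1],X[0],X[-1])
vx,vy,x0,y0=cv2.fitLine(X.astype(np.float32),cv2.DIST_HUBER,0,.01,.01).ravel(); 
n=np.array([vy,-vx]); n*=np.sign(n[0])
print("face line pt",x0,y0,"stop x yaw deg",np.degrees(np.arctan2(n[1],n[0])),"resid mm",np.std((X-[x0,y0])@n)*1e3)
Y=np.array([onz(t,p,.085)[:2] for p in bl]); vx,vy,a,b_=cv2.fitLine(Y.astype(np.float32),cv2.DIST_HUBER,0,.01,.01).ravel(); m=np.array([vy,-vx]);m*=np.sign(m[0])
print("blue edge",a,b_,np.degrees(np.arctan2(m[1],m[0])), "offset blue-face along n mm",(np.mean(Y,0)-X.mean(0))@n*1e3)
# other things
for nm,uv,z in (("wrench ring",(338,274),0),("wrench jaw",(313,331),0),("purple",(217,321),.07),("can base",(200,165),0.02),("bottle top",(457,170),.14),("cup",(528,219),.085),("sd tip",(514,252),.01)):
    print(nm,onz(t,uv,z).round(3))
# scene check of brass top edge corners
print("scene face corner proj",[proj(s,(x0-0*n[0],y0,0.075))])
E
```

```text
(318, np.float64(199.71428571428572)) (363, np.float64(204.69444444444446)) [0.67499566 0.01234157] [ 0.66499027 -0.09206053]
face line pt 0.66823995 -0.045251865 stop x yaw deg -5.762307 resid mm 0.5513860095304793
blue edge 0.67699236 -0.039559625 -5.7205 offset blue-face along n mm 8.215748973856769
wrench ring [ 0.503 -0.038  0.   ]
wrench jaw [0.362 0.021 0.   ]
purple [0.39  0.241 0.07 ]
can base [0.764 0.306 0.02 ]
bottle top [ 0.735 -0.291  0.14 ]
cup [ 0.637 -0.467  0.085]
sd tip [ 0.564 -0.464  0.01 ]
scene face corner proj [array([319.00012004, 276.65874814])]
```

```bash
cat >> h.py <<'E'
def tool():
    s=get_state(); R=Rn.from_quat(s["tcp_rot"]).as_matrix(); return s,s["eef_pos"],R
def need(p,phi,x=None):
    """turn first, then shift in turned frame"""
    s,e,R=tool(); cur=np.degrees(np.arctan2(R[1,0],R[0,0]))
    rz=-((phi-cur+180)%360-180)
    if x is not None: rz=x
    a=np.radians(cur-rz); R2=np.array([[np.cos(a),np.sin(a),0],[np.sin(a),-np.cos(a),0],[0,0,-1]])
    zd=Rn.from_matrix(R2.T@R@Rn.from_rotvec([0,0,np.radians(rz)]).as_matrix()).as_rotvec(degrees=True)
    print("t",round(s["time"],2),"pos",e.round(4),"phi",round(cur,2),"q6deg",round(np.degrees(s["qpos"][5]),1),"tilt",zd.round(2),"F",s["contact_force"].round(1),"open",round(s["opening"],3))
    print("rz",round(rz,2),"then shift mm",((R2.T@(np.array(p)-e))*1e3).round(1))
E
python3 - <<'E'
from h import *
need((.549,.237,.33),-28.5)
E
```

```text
t 0.45 pos [ 0.2383 -0.6315  0.4046] phi -69.33 q6deg -8.6 tilt [ 0.01 -0.01  0.  ] F [0.  0.4 0.1] open 0.999
rz -40.83 then shift mm [-141.4 -911.5   74.6]
```

```bash
python3 -m jog '[{"rz":-6.8},{"rz":-6.8},{"rz":-6.8},{"rz":-6.8},{"rz":-6.8},{"rz":-6.8}]' 40
python3 -m jog '[{"x":-6,"y":-38},{"x":-6,"y":-38},{"x":-6,"y":-38},{"x":-6,"y":-38},{"x":-6,"y":-38},{"x":-6,"y":-38},{"x":-6,"y":-38},{"x":-6,"y":-38}]'
python3 -m jog '[{"x":-6,"y":-38},{"x":-6,"y":-38},{"x":-6,"y":-38},{"x":-6,"y":-38},{"x":-6,"y":-38},{"x":-6,"y":-38},{"x":-6,"y":-38},{"x":-6,"y":-38}]'
python3 -m jog '[{"x":-6,"y":-38,"z":9},{"x":-6,"y":-38,"z":9},{"x":-6,"y":-38,"z":9},{"x":-6,"y":-38,"z":9},{"x":-6,"y":-38,"z":9},{"x":-6,"y":-38,"z":9},{"x":-6,"y":-38,"z":9},{"z":9}]'
python3 - <<'E'
from h import *
need((.549,.237,.33),-28.5)
c=cam("wrist"); cv2.imwrite("pics/w1.png",c["frame"][:,:,::-1])
print(blobs(c,(12,120,120),(24,255,255),100))
need((.549,.237,.33),-28.5)
E
```

```text
t 0.45 pos [ 0.2383 -0.6315  0.4046] phi -69.33 q6deg -8.6 tilt [ 0.01 -0.01  0.  ] F [0.  0.4 0.1] open 0.999
rz -40.83 then shift mm [-141.4 -911.5   74.6]
[]
t 0.5 pos [ 0.2383 -0.6315  0.4047] phi -69.33 q6deg -8.6 tilt [ 0. -0.  0.] F [-0.  -0.5  0.2] open 0.998
rz -40.83 then shift mm [-141.4 -911.5   74.7]$[0]: bad value
$[0]: bad value
$[0]: bad value
$[0]: bad value
```

View pics/w1.png

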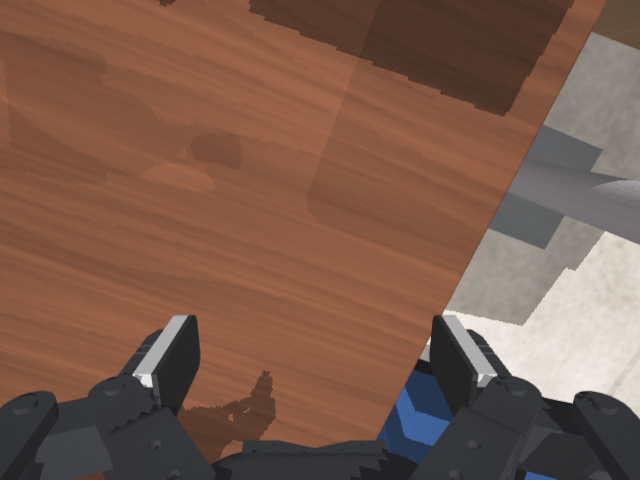

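The arm didn't move and the wrist view is unchanged. All four calls were refused, probably because every row needs all seven keys, so I'll test that.

```bash
python3 -m jog '[{"grip":0,"x":0,"y":0,"z":0,"rx":0,"ry":0,"rz":-6.8},{"grip":0,"x":0,"y":0,"z":0,"rx":0,"ry":0,"rz":-6.8},{"grip":0,"x":0,"y":0,"z":0,"rx":0,"ry":0,"rz":-6.8},{"grip":0,"x":0,"y":0,"z":0,"rx":0,"ry":0,"rz":-6.8},{"grip":0,"x":0,"y":0,"z":0,"rx":0,"ry":0,"rz":-6.8},{"grip":0,"x":0,"y":0,"z":0,"rx":0,"ry":0,"rz":-6.8}]' 40
```

```text
time: 1.0
eef_pos: [0.2383, -0.6315, 0.4048]
tcp_rot: [0.97, -0.244, 0.0, 0.0]
contact_force: [0.1, 0.6, 1.2]
opening: 1.0
```

```bash
python3 -m jog '[{"grip":0,"x":-6,"y":-38,"z":0,"rx":0,"ry":0,"rz":0},{"grip":0,"x":-6,"y":-38,"z":0,"rx":0,"ry":0,"rz":0},{"grip":0,"x":-6,"y":-38,"z":0,"rx":0,"ry":0,"rz":0},{"grip":0,"x":-6,"y":-38,"z":0,"rx":0,"ry":0,"rz":0},{"grip":0,"x":-6,"y":-38,"z":0,"rx":0,"ry":0,"rz":0},{"grip":0,"x":-6,"y":-38,"z":0,"rx":0,"ry":0,"rz":0},{"grip":0,"x":-6,"y":-38,"z":0,"rx":0,"ry":0,"rz":0},{"grip":0,"x":-6,"y":-38,"z":0,"rx":0,"ry":0,"rz":0}]' && python3 -m jog '[{"grip":0,"x":-6,"y":-38,"z":0,"rx":0,"ry":0,"rz":0},{"grip":0,"x":-6,"y":-38,"z":0,"rx":0,"ry":0,"rz":0},{"grip":0,"x":-6,"y":-38,"z":0,"rx":0,"ry":0,"rz":0},{"grip":0,"x":-6,"y":-38,"z":0,"rx":0,"ry":0,"rz":0},{"grip":0,"x":-6,"y":-38,"z":0,"rx":0,"ry":0,"rz":0},{"grip":0,"x":-6,"y":-38,"z":0,"rx":0,"ry":0,"rz":0},{"grip":0,"x":-6,"y":-38,"z":0,"rx":0,"ry":0,"rz":0},{"grip":0,"x":-6,"y":-38,"z":0,"rx":0,"ry":0,"rz":0}]'
python3 - <<'E'
from h import *
need((.549,.237,.33),-28.5)
E
```

```text
time: 1.67
eef_pos: [0.3415, -0.3397, 0.405]
tcp_rot: [0.969, -0.247, 0.0, 0.0]
contact_force: [1.0, -0.1, 0.8]
opening: 1.001
time: 2.33
eef_pos: [0.4444, -0.0495, 0.4053]
tcp_rot: [0.969, -0.246, 0.001, 0.0]
contact_force: [0.8, -0.8, -0.3]
opening: 1.002
t 2.33 pos [ 0.4444 -0.0495  0.4053] phi -28.53 q6deg 9.1 tilt [ 0.01  0.09 -0.  ] F [ 0.8 -0.8 -0.3] open 1.002
rz -0.03 then shift mm [ -44.8 -301.7   75.3]
```

```bash
python3 -m jog '[{"grip":0,"x":-6,"y":-38,"z":10,"rx":0,"ry":0,"rz":0},{"grip":0,"x":-6,"y":-38,"z":10,"rx":0,"ry":0,"rz":0},{"grip":0,"x":-6,"y":-38,"z":10,"rx":0,"ry":0,"rz":0},{"grip":0,"x":-6,"y":-38,"z":10,"rx":0,"ry":0,"rz":0},{"grip":0,"x":-6,"y":-38,"z":10,"rx":0,"ry":0,"rz":0},{"grip":0,"x":-6,"y":-38,"z":10,"rx":0,"ry":0,"rz":0},{"grip":0,"x":-6,"y":-38,"z":10,"rx":0,"ry":0,"rz":0},{"grip":0,"x":-2,"y":-30,"z":5,"rx":0,"ry":0,"rz":0}]'
python3 - <<'E'
from h import *
c=cam("wrist"); cv2.imwrite("pics/w2.png",c["frame"][:,:,::-1])
need((.549,.237,.33),-28.5)
for b in blobs(c,(12,120,120),(24,255,255),100): 
    P=[onz(c,p,.073) for p in cv2.boxPoints(b[2])]
    print(b, onz(c,b[1],.073),[np.degrees(np.arctan2(*(P[i]-P[i-1])[1::-1])).round(2) for i in range(4)],[np.linalg.norm(P[i]-P[i-1]).round(4) for i in range(4)])
E
```

```text
time: 3.0
eef_pos: [0.5469, 0.2323, 0.3283]
tcp_rot: [0.969, -0.246, -0.001, 0.0]
contact_force: [0.1, -0.6, 0.5]
opening: 1.001
t 3.05 pos [0.5481 0.235  0.3278] phi -28.35 q6deg 41.7 tilt [ 0.15 -0.09  0.  ] F [-0.1  0.5  0.6] open 0.998
rz 0.15 then shift mm [-0.1 -2.2 -2.2]
(7465.5, (314.74400017859926, 233.34094612997566), ((314.4999694824219, 233.99996948242188), (68.99998474121094, 113.99998474121094), -0.0)) [0.55318351 0.24212007 0.073     ] [np.float64(151.54), np.float64(60.02), np.float64(-28.47), np.float64(-116.97)] [np.float64(0.0424), np.float64(0.0699), np.float64(0.0387), np.float64(0.0699)]
(826.0, (53.9275625504439, 296.8198143664245), ((49.26470947265625, 301.941162109375), (23.838302612304688, 59.85300827026367), 59.03623962402344)) [0.39217312 0.28296495 0.073     ] [np.float64(79.08), np.float64(1.53), np.float64(-98.2), np.float64(-177.96)] [np.float64(0.015), np.float64(0.0414), np.float64(0.0145), np.float64(0.0422)]
(253.0, (582.3320158102766, 378.7951251646903), ((583.0000610351562, 382.5000305175781), (37.47665786743164, 13.435029029846191), 45.0)) [0.66106386 0.06946818 0.073     ] [np.float64(107.73), np.float64(28.04), np.float64(-71.88), np.float64(-150.32)] [np.float64(0.0303), np.float64(0.0087), np.float64(0.03), np.float64(0.009)]
```

View pics/w2.png

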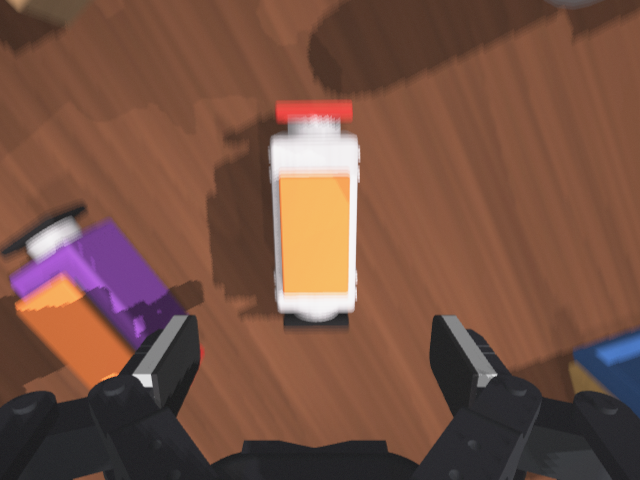

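The wrist view shows the gearbox directly ahead of the tool, with the cover at (315,233) and its axis vertical. The fingers straddle it. I'll measure again now that the arm has settled.

```bash
python3 - <<'E'
from h import *
c=cam("wrist")
for b in blobs(c,(12,120,120),(24,255,255),2000): print(b,onz(c,b[1],.073))
f=blobs(c,(0,170,120),(6,255,255),200,(250,80,380,140)); print(f, onz(c,f[0][1],.046))
g=blobs(c,(0,0,0),(180,255,60),100,(260,300,370,340)); print(g, [onz(c,q[1],.046) for q in g])
t=cam("top"); print([ (b[1],onz(t,b[1],.073)) for b in blobs(t,(12,120,120),(24,255,255),100,(190,220,265,285))])
need((.551,.239,.193),-28.5)
E
```

```text
(7877.5, (315.35624669417115, 245.52233153496243), ((314.9999694824219, 246.49996948242188), (67.99998474121094, 120.99998474121094), -0.0)) [0.55155345 0.23890206 0.073     ]
[(918.5, (313.80275812012337, 124.10596987842496), ((314.0, 125.0), (14.0, 76.0), 90.0))] [0.58318702 0.29940094 0.046     ]
[(782.0, (315.9143222506394, 331.37212276214836), ((315.9999694824219, 329.4999694824219), (63.99999237060547, 16.999996185302734), -0.0))] [array([0.5173572 , 0.17461748, 0.046     ])]
[((224.9470989761092, 254.5745164960182), array([0.54406385, 0.22587356, 0.073     ]))]
t 3.15 pos [0.5472 0.2313 0.3288] phi -28.34 q6deg 41.5 tilt [-0.06 -0.05 -0.  ] F [-0.3 -0.6  0.7] open 1.0
rz 0.16 then shift mm [ -0.3  -8.6 135.8]
```

```bash
python3 -m jog '[{"grip":0,"x":0,"y":-4,"z":20,"rx":0,"ry":0,"rz":-0.3},{"grip":0,"x":0,"y":-4,"z":25,"rx":0,"ry":0,"rz":0},{"grip":0,"x":0,"y":0,"z":30,"rx":0,"ry":0,"rz":0},{"grip":0,"x":0,"y":0,"z":20,"rx":0,"ry":0,"rz":0},{"grip":0,"x":0,"y":0,"z":0,"rx":0,"ry":0,"rz":0},{"grip":0,"x":0,"y":0,"z":0,"rx":0,"ry":0,"rz":0}]'
python3 - <<'E'
from h import *
c=cam("wrist"); cv2.imwrite("pics/w3.png",c["frame"][:,:,::-1])
for b in blobs(c,(12,120,120),(24,255,255),2000): print(b,onz(c,b[1],.073))
need((.551,.239,.193),-28.0)
E
```

```text
time: 3.65
eef_pos: [0.5505, 0.2356, 0.2342]
tcp_rot: [0.97, -0.244, -0.001, 0.001]
contact_force: [0.5, 0.0, -0.7]
opening: 0.995
(12381.0, (311.0285787362356, 290.1465282825835), ((311.0, 294.5), (121.0, 114.0), 90.0)) [0.55860818 0.25174034 0.073     ]
t 3.7 pos [0.5513 0.2359 0.236 ] phi -28.29 q6deg 41.8 tilt [ 0.04  0.06 -0.  ] F [-0.2  0.1  1. ] open 0.995
rz -0.29 then shift mm [-1.7 -2.6 43. ]
```

View pics/w3.png

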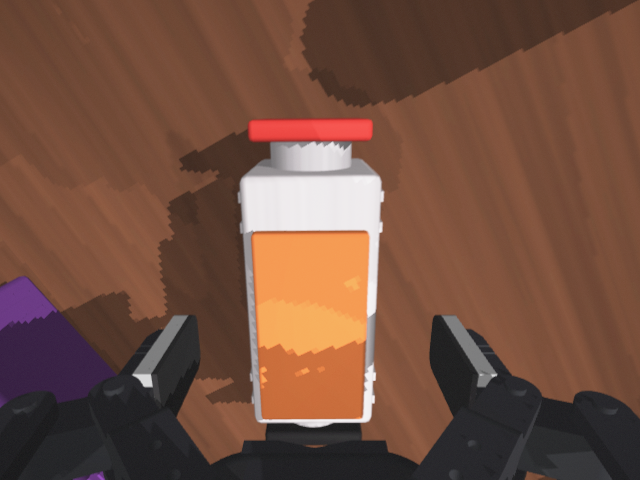

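The gearbox sits square between the fingers, with the cover corners at about (252,232), (369,232), (363,420) and (258,420). I'll compute the cover centre from those corners.

```bash
python3 - <<'E'
from h import *
c=cam("wrist")
for z in (.070,.073):
    P=np.array([onz(c,p,z) for p in ((252,232),(369,232),(363,420),(258,420))]); print(z,P.mean(0),np.linalg.norm(P[0]-P[1]),np.linalg.norm(P[1]-P[2]),np.degrees(np.arctan2(*((P[0]+P[1])-(P[2]+P[3]))[1::-1])))
need((.551,.239,.193),-28.0)
E
```

```text
0.07 [0.55010595 0.23450086 0.07      ] 0.04121237816987978 0.08093360716777236 61.504913705355214
0.073 [0.55096859 0.23604334 0.073     ] 0.04029697688005487 0.07913592570211726 61.50491370535533
t 3.75 pos [0.5517 0.2362 0.237 ] phi -28.27 q6deg 41.8 tilt [ 0.13  0.15 -0.  ] F [ 0.1  0.  -0.4] open 1.002
rz -0.27 then shift mm [-1.9 -2.2 44. ]
```

```bash
python3 -m jog '[{"grip":0,"x":-1,"y":0,"z":22,"rx":0,"ry":0,"rz":0},{"grip":0,"x":0,"y":0,"z":22,"rx":0,"ry":0,"rz":0},{"grip":0,"x":0,"y":0,"z":0,"rx":0,"ry":0,"rz":0},{"grip":0,"x":0,"y":0,"z":0,"rx":0,"ry":0,"rz":0}]' && python3 -m jog '[{"grip":1,"x":0,"y":0,"z":0,"rx":0,"ry":0,"rz":0},{"grip":1,"x":0,"y":0,"z":0,"rx":0,"ry":0,"rz":0},{"grip":1,"x":0,"y":0,"z":0,"rx":0,"ry":0,"rz":0},{"grip":1,"x":0,"y":0,"z":0,"rx":0,"ry":0,"rz":0},{"grip":1,"x":0,"y":0,"z":0,"rx":0,"ry":0,"rz":0},{"grip":1,"x":0,"y":0,"z":0,"rx":0,"ry":0,"rz":0},{"grip":1,"x":0,"y":0,"z":0,"rx":0,"ry":0,"rz":0},{"grip":1,"x":0,"y":0,"z":0,"rx":0,"ry":0,"rz":0}]' 60
python3 - <<'E'
from h import *
need((.551,.239,.193),-28.0)
E
```

```text
time: 4.08
eef_pos: [0.5502, 0.237, 0.1916]
tcp_rot: [0.97, -0.244, 0.0, -0.0]
contact_force: [0.0, -0.0, -0.2]
opening: 1.001
time: 4.75
eef_pos: [0.5508, 0.2375, 0.1929]
tcp_rot: [0.97, -0.244, 0.001, -0.001]
contact_force: [-1.0, 0.4, 7.0]
opening: 0.602
t 4.75 pos [0.5508 0.2375 0.1929] phi -28.24 q6deg 41.8 tilt [ 0.12  0.08 -0.  ] F [-1.   0.4  7. ] open 0.602
rz -0.24 then shift mm [-0.5 -1.4 -0.1]
```

```bash
python3 -m jog '[{"grip":1,"x":0,"y":0,"z":-10,"rx":0,"ry":0,"rz":0},{"grip":1,"x":0,"y":0,"z":-15,"rx":0,"ry":0,"rz":0},{"grip":1,"x":0,"y":0,"z":-15,"rx":0,"ry":0,"rz":4},{"grip":1,"x":0,"y":0,"z":0,"rx":0,"ry":0,"rz":6},{"grip":1,"x":0,"y":0,"z":0,"rx":0,"ry":0,"rz":6},{"grip":1,"x":0,"y":0,"z":0,"rx":0,"ry":0,"rz":6},{"grip":1,"x":0,"y":0,"z":0,"rx":0,"ry":0,"rz":6},{"grip":1,"x":0,"y":0,"z":0,"rx":0,"ry":0,"rz":6}]' && python3 -m jog '[{"grip":1,"x":0,"y":0,"z":0,"rx":0,"ry":0,"rz":6},{"grip":1,"x":0,"y":0,"z":0,"rx":0,"ry":0,"rz":6},{"grip":1,"x":0,"y":0,"z":0,"rx":0,"ry":0,"rz":6},{"grip":1,"x":0,"y":0,"z":0,"rx":0,"ry":0,"rz":6},{"grip":1,"x":0,"y":0,"z":0,"rx":0,"ry":0,"rz":6},{"grip":1,"x":0,"y":0,"z":0,"rx":0,"ry":0,"rz":3},{"grip":1,"x":0,"y":0,"z":0,"rx":0,"ry":0,"rz":0}]'
python3 - <<'E'
from h import *
need((.5705,-.031,.235),-95.7)
E
```

```text
time: 5.42
eef_pos: [0.5489, 0.2368, 0.2293]
tcp_rot: [0.855, -0.519, -0.001, 0.001]
contact_force: [-0.2, 1.0, -5.4]
opening: 0.601
time: 6.0
eef_pos: [0.549, 0.2368, 0.2294]
tcp_rot: [-0.674, 0.739, 0.001, -0.001]
contact_force: [-0.8, -0.5, -7.0]
opening: 0.602
t 6.0 pos [0.549  0.2368 0.2294] phi -95.27 q6deg 108.9 tilt [-0.17  0.08  0.  ] F [-0.8 -0.5 -7. ] open 0.602
rz 0.43 then shift mm [264.3 -48.   -5.6]
```

```bash
python3 -m jog '[{"grip":1,"x":25,"y":-6,"z":0,"rx":0,"ry":0,"rz":0.4},{"grip":1,"x":35,"y":-6,"z":0,"rx":0,"ry":0,"rz":0},{"grip":1,"x":38,"y":-6,"z":0,"rx":0,"ry":0,"rz":0},{"grip":1,"x":38,"y":-6,"z":0,"rx":0,"ry":0,"rz":0},{"grip":1,"x":38,"y":-6,"z":0,"rx":0,"ry":0,"rz":0},{"grip":1,"x":38,"y":-6,"z":-2,"rx":0,"ry":0,"rz":0},{"grip":1,"x":32,"y":-6,"z":-2,"rx":0,"ry":0,"rz":0},{"grip":1,"x":20,"y":-6,"z":-2,"rx":0,"ry":0,"rz":0}]' && python3 -m jog '[{"grip":1,"x":0,"y":0,"z":0,"rx":0,"ry":0,"rz":0},{"grip":1,"x":0,"y":0,"z":0,"rx":0,"ry":0,"rz":0}]'
python3 - <<'E'
from h import *
need((.5705,-.031,.235),-95.7)
for n in ("top","scene"):
    c=cam(n); cv2.imwrite(f"pics/{n}4.png",cv2.resize(c["frame"][130:330,200:460],None,fx=3,fy=3,interpolation=cv2.INTER_CUBIC)[:,:,::-1])
c=cam("wrist"); cv2.imwrite("pics/w4.png",c["frame"][:,:,::-1])
E
```

```text
time: 6.67
eef_pos: [0.5712, -0.0333, 0.2361]
tcp_rot: [-0.671, 0.741, 0.0, -0.001]
contact_force: [0.2, 0.3, -5.4]
opening: 0.598
time: 6.83
eef_pos: [0.5717, -0.0316, 0.2364]
tcp_rot: [-0.671, 0.741, 0.0, -0.0]
contact_force: [-0.4, 0.8, -6.9]
opening: 0.596
t 6.83 pos [ 0.5717 -0.0316  0.2364] phi -95.71 q6deg 82.4 tilt [-0.06 -0.02 -0.  ] F [-0.4  0.8 -6.9] open 0.596
rz -0.01 then shift mm [-0.4  1.3  1.4]
```

View pics/w4.png

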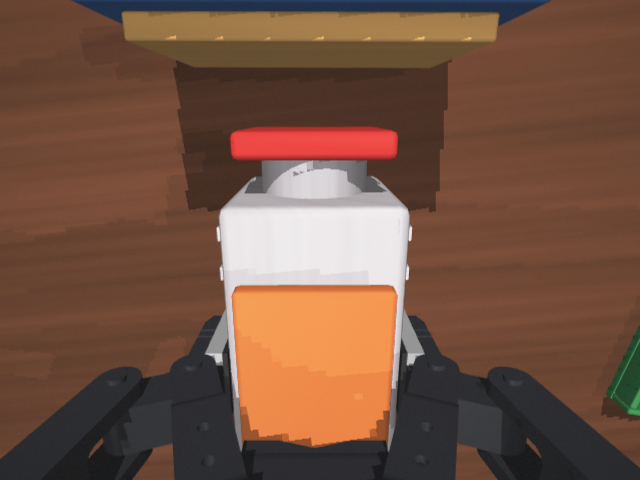

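View pics/top4.png

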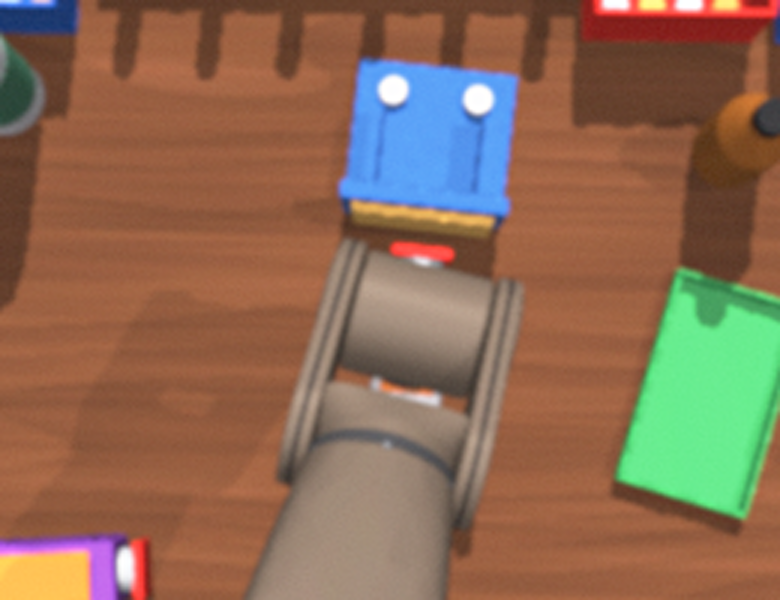

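View pics/scene4.png

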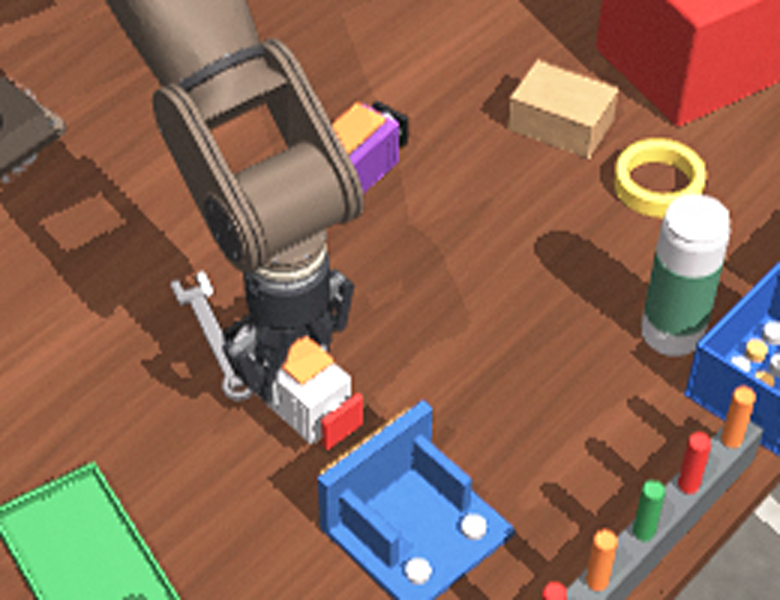

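The red cap faces the brass, with its plate at (314,143) in the wrist view and the brass at rows 12–67. The faces look parallel. I'll lower the gearbox and then push.

```bash
python3 -m jog '[{"grip":1,"x":0,"y":0,"z":14,"rx":0,"ry":0,"rz":0},{"grip":1,"x":0,"y":0,"z":14,"rx":0,"ry":0,"rz":0},{"grip":1,"x":0,"y":-5,"z":0,"rx":0,"ry":0,"rz":0},{"grip":1,"x":0,"y":-5,"z":0,"rx":0,"ry":0,"rz":0},{"grip":1,"x":0,"y":-5,"z":0,"rx":0,"ry":0,"rz":0},{"grip":1,"x":0,"y":-5,"z":0,"rx":0,"ry":0,"rz":0},{"grip":1,"x":0,"y":0,"z":0,"rx":0,"ry":0,"rz":0}]' && python3 -m jog '[{"grip":1,"x":0,"y":-3,"z":0,"rx":0,"ry":0,"rz":0},{"grip":1,"x":0,"y":-3,"z":0,"rx":0,"ry":0,"rz":0},{"grip":1,"x":0,"y":-3,"z":0,"rx":0,"ry":0,"rz":0}]'
python3 - <<'E'
from h import *
need((.607,-.0347,.208),-95.7)
E
```

```text
time: 7.57
eef_pos: [0.5937, -0.0324, 0.2103]
tcp_rot: [-0.672, 0.741, -0.002, 0.001]
contact_force: [0.2, -0.3, -5.9]
opening: 0.601
time: 7.82
eef_pos: [0.6, -0.033, 0.2083]
tcp_rot: [-0.671, 0.741, 0.002, -0.002]
contact_force: [-4.7, 0.5, -3.7]
opening: 0.602
t 7.82 pos [ 0.6    -0.033   0.2083] phi -95.65 q6deg 82.9 tilt [-0.33 -0.02 -0.  ] F [-4.7  0.5 -3.7] open 0.602
rz 0.05 then shift mm [ 1.  -7.1  0.3]
```

```bash
python3 -m jog '[{"grip":1,"x":0,"y":-2,"z":0,"rx":0,"ry":0,"rz":0},{"grip":1,"x":0,"y":-2,"z":0,"rx":0,"ry":0,"rz":0}]' ; python3 -m jog '[{"grip":1,"x":0,"y":-2,"z":0,"rx":0,"ry":0,"rz":0},{"grip":1,"x":0,"y":-1,"z":0,"rx":0,"ry":0,"rz":0}]'
python3 - <<'E'
from h import *
need((.607,-.0347,.208),-95.7)
E
```

```text
time: 7.98
eef_pos: [0.6039, -0.0334, 0.2082]
tcp_rot: [-0.671, 0.741, 0.002, -0.002]
contact_force: [-6.0, 0.6, -2.7]
opening: 0.602
time: 8.15
eef_pos: [0.6069, -0.0337, 0.2081]
tcp_rot: [-0.671, 0.741, 0.002, -0.002]
contact_force: [-6.2, 1.1, -2.6]
opening: 0.603
t 8.15 pos [ 0.6069 -0.0337  0.2081] phi -95.65 q6deg 82.9 tilt [-0.34 -0.02 -0.  ] F [-6.2  1.1 -2.6] open 0.603
rz 0.05 then shift mm [ 0.9 -0.2  0.1]
```

Force is steady at 6 N, so the cap is still sliding. I'll push on in small steps.

```bash
python3 -m jog '[{"grip":1,"x":0,"y":-1.5,"z":0,"rx":0,"ry":0,"rz":0},{"grip":1,"x":0,"y":-1,"z":0,"rx":0,"ry":0,"rz":0}]' ; python3 -m jog '[{"grip":1,"x":0,"y":-1,"z":0,"rx":0,"ry":0,"rz":0},{"grip":1,"x":0,"y":-1,"z":0,"rx":0,"ry":0,"rz":0}]'
```

```text
time: 8.32
eef_pos: [0.6084, -0.0339, 0.2076]
tcp_rot: [-0.671, 0.741, 0.004, -0.003]
contact_force: [-11.8, 0.7, -0.6]
opening: 0.606
time: 8.48
eef_pos: [0.6093, -0.0339, 0.2069]
tcp_rot: [-0.671, 0.741, 0.006, -0.005]
contact_force: [-16.8, -0.3, 1.5]
opening: 0.602
```

```bash
python3 -m jog '[{"grip":1,"x":0,"y":-1,"z":0,"rx":0,"ry":0,"rz":0},{"grip":1,"x":0,"y":0,"z":0,"rx":0,"ry":0,"rz":0}]'
python3 - <<'E'
from h import *
need((.607,-.0347,.208),-95.7)
c=cam("wrist"); cv2.imwrite("pics/w5.png",c["frame"][:,:,::-1])
E
```

```text
time: 8.65
eef_pos: [0.6097, -0.0339, 0.2066]
tcp_rot: [-0.671, 0.741, 0.007, -0.006]
contact_force: [-17.3, 0.1, 1.1]
opening: 0.602
t 8.65 pos [ 0.6097 -0.0339  0.2066] phi -95.66 q6deg 83.0 tilt [-1.08 -0.06 -0.  ] F [-17.3   0.1   1.1] open 0.602
rz 0.04 then shift mm [ 1.   2.6 -1.4]
```

View pics/w5.png

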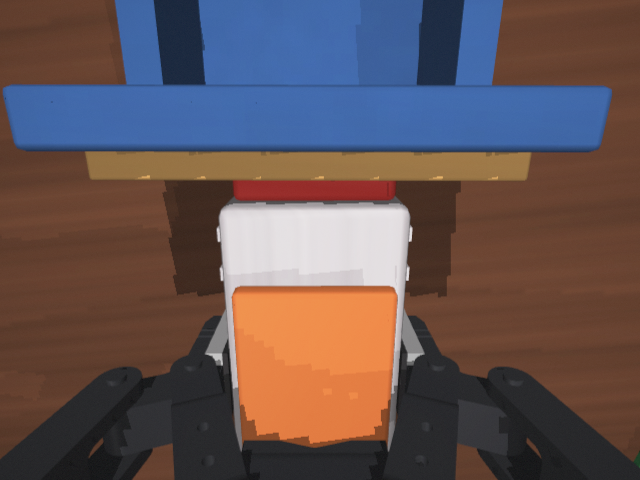

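The red cap is home. In the wrist view its plate (row ~190) is sandwiched between the brass and the housing with no gap, and force passed 17 N. Next I'll back off, lift and turn by −180°.

```bash
python3 -m jog '[{"grip":1,"x":0,"y":10,"z":0,"rx":0,"ry":0,"rz":0},{"grip":1,"x":0,"y":15,"z":-5,"rx":0,"ry":0,"rz":0},{"grip":1,"x":0,"y":20,"z":-8,"rx":0,"ry":0,"rz":0},{"grip":1,"x":0,"y":20,"z":-8,"rx":0,"ry":0,"rz":0},{"grip":1,"x":0,"y":20,"z":-6,"rx":0,"ry":0,"rz":0},{"grip":1,"x":0,"y":15,"z":0,"rx":0,"ry":0,"rz":0},{"grip":1,"x":0,"y":10,"z":0,"rx":0,"ry":0,"rz":0},{"grip":1,"x":0,"y":0,"z":0,"rx":0,"ry":0,"rz":-5}]' && python3 -m jog '[{"grip":1,"x":0,"y":0,"z":0,"rx":0,"ry":0,"rz":-7},{"grip":1,"x":0,"y":0,"z":0,"rx":0,"ry":0,"rz":-7},{"grip":1,"x":0,"y":0,"z":0,"rx":0,"ry":0,"rz":-7},{"grip":1,"x":0,"y":0,"z":0,"rx":0,"ry":0,"rz":-7},{"grip":1,"x":0,"y":0,"z":0,"rx":0,"ry":0,"rz":-7},{"grip":1,"x":0,"y":0,"z":0,"rx":0,"ry":0,"rz":-7},{"grip":1,"x":0,"y":0,"z":0,"rx":0,"ry":0,"rz":-7},{"grip":1,"x":0,"y":0,"z":0,"rx":0,"ry":0,"rz":-7}]' && python3 -m jog '[{"grip":1,"x":0,"y":0,"z":0,"rx":0,"ry":0,"rz":-7},{"grip":1,"x":0,"y":0,"z":0,"rx":0,"ry":0,"rz":-7},{"grip":1,"x":0,"y":0,"z":0,"rx":0,"ry":0,"rz":-7},{"grip":1,"x":0,"y":0,"z":0,"rx":0,"ry":0,"rz":-7},{"grip":1,"x":0,"y":0,"z":0,"rx":0,"ry":0,"rz":-7},{"grip":1,"x":0,"y":0,"z":0,"rx":0,"ry":0,"rz":-7},{"grip":1,"x":0,"y":0,"z":0,"rx":0,"ry":0,"rz":-7},{"grip":1,"x":0,"y":0,"z":0,"rx":0,"ry":0,"rz":-7}]' && python3 -m jog '[{"grip":1,"x":0,"y":0,"z":0,"rx":0,"ry":0,"rz":-7},{"grip":1,"x":0,"y":0,"z":0,"rx":0,"ry":0,"rz":-7},{"grip":1,"x":0,"y":0,"z":0,"rx":0,"ry":0,"rz":-7},{"grip":1,"x":0,"y":0,"z":0,"rx":0,"ry":0,"rz":-7},{"grip":1,"x":0,"y":0,"z":0,"rx":0,"ry":0,"rz":-7},{"grip":1,"x":0,"y":0,"z":0,"rx":0,"ry":0,"rz":-7},{"grip":1,"x":0,"y":0,"z":0,"rx":0,"ry":0,"rz":-7}]'
python3 - <<'E'
from h import *
need((.5705,-.031,.235),84.3)
E
```

```text
time: 9.37
eef_pos: [0.502, -0.0232, 0.2353]
tcp_rot: [-0.704, 0.711, 0.001, -0.001]
contact_force: [0.5, 0.0, -6.1]
opening: 0.6
time: 10.03
eef_pos: [0.5041, -0.0237, 0.2359]
tcp_rot: [0.956, -0.295, 0.0, -0.0]
contact_force: [0.2, 0.7, -6.1]
opening: 0.604
time: 10.7
eef_pos: [0.5041, -0.0237, 0.2358]
tcp_rot: [0.982, 0.188, 0.0, 0.0]
contact_force: [-0.5, 0.8, -5.9]
opening: 0.604
time: 11.28
eef_pos: [0.5041, -0.0237, 0.2358]
tcp_rot: [0.816, 0.579, 0.0, 0.0]
contact_force: [-0.1, -0.1, -5.4]
opening: 0.606
t 11.28 pos [ 0.5041 -0.0237  0.2358] phi 70.71 q6deg -84.9 tilt [-0.04 -0.    0.  ] F [-0.1 -0.1 -5.4] open 0.606
rz -13.59 then shift mm [-0.6 66.8  0.8]
```

```bash
python3 -m jog '[{"grip":1,"x":0,"y":0,"z":0,"rx":0,"ry":0,"rz":-6.8},{"grip":1,"x":0,"y":0,"z":0,"rx":0,"ry":0,"rz":-6.8},{"grip":1,"x":0,"y":20,"z":5,"rx":0,"ry":0,"rz":0},{"grip":1,"x":0,"y":25,"z":10,"rx":0,"ry":0,"rz":0},{"grip":1,"x":0,"y":20,"z":10,"rx":0,"ry":0,"rz":0},{"grip":1,"x":0,"y":0,"z":0,"rx":0,"ry":0,"rz":0},{"grip":1,"x":0,"y":0,"z":0,"rx":0,"ry":0,"rz":0}]'
python3 - <<'E'
from h import *
need((.607,-.0347,.210),84.3)
c=cam("scene"); cv2.imwrite("pics/scene6.png",cv2.resize(c["frame"][200:340,230:400],None,fx=4,fy=4,interpolation=cv2.INTER_CUBIC)[:,:,::-1])
c=cam("wrist"); cv2.imwrite("pics/w6.png",c["frame"][:,:,::-1])
E
```

```text
time: 11.87
eef_pos: [0.5691, -0.0306, 0.21]
tcp_rot: [0.743, 0.669, -0.0, -0.001]
contact_force: [-1.2, 0.3, -6.6]
opening: 0.6
t 11.87 pos [ 0.5691 -0.0306  0.21  ] phi 83.97 q6deg -97.2 tilt [ 0.09  0.01 -0.  ] F [-1.2  0.3 -6.6] open 0.6
rz -0.33 then shift mm [-0.3 38.2 -0. ]
```

View pics/scene6.png

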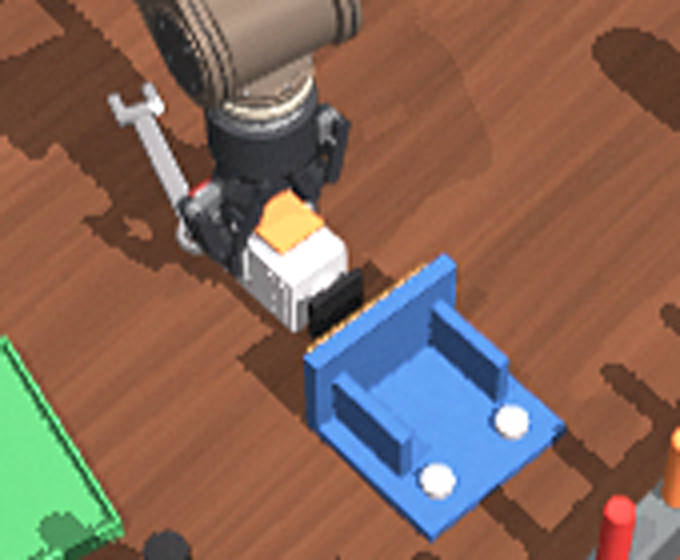

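View pics/w6.png

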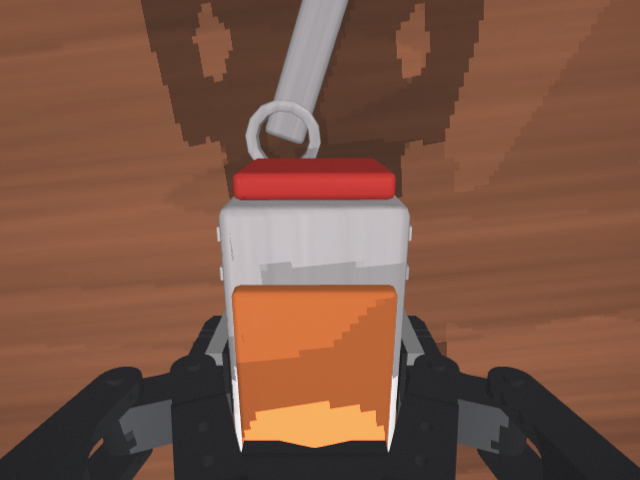

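The red cap is seated against the housing at row ~195. The black cap now faces the brass in the scene view at (335,300). I'll push it home.

```bash
python3 -m jog '[{"grip":1,"x":0,"y":5,"z":0,"rx":0,"ry":0,"rz":-0.3},{"grip":1,"x":0,"y":5,"z":0,"rx":0,"ry":0,"rz":0},{"grip":1,"x":0,"y":5,"z":0,"rx":0,"ry":0,"rz":0},{"grip":1,"x":0,"y":5,"z":0,"rx":0,"ry":0,"rz":0},{"grip":1,"x":0,"y":3,"z":0,"rx":0,"ry":0,"rz":0},{"grip":1,"x":0,"y":3,"z":0,"rx":0,"ry":0,"rz":0},{"grip":1,"x":0,"y":3,"z":0,"rx":0,"ry":0,"rz":0}]'; python3 -m jog '[{"grip":1,"x":0,"y":2,"z":0,"rx":0,"ry":0,"rz":0},{"grip":1,"x":0,"y":2,"z":0,"rx":0,"ry":0,"rz":0}]'
```

```text
time: 12.55
eef_pos: [0.5967, -0.0332, 0.2102]
tcp_rot: [0.742, 0.671, -0.002, -0.002]
contact_force: [-7.1, 0.4, -3.4]
opening: 0.602
time: 12.72
eef_pos: [0.6003, -0.0336, 0.2098]
tcp_rot: [0.742, 0.671, -0.002, -0.003]
contact_force: [-5.8, -0.2, -3.1]
opening: 0.599
```

```bash
python3 -m jog '[{"grip":1,"x":0,"y":1.5,"z":0,"rx":0,"ry":0,"rz":0},{"grip":1,"x":0,"y":1.5,"z":0,"rx":0,"ry":0,"rz":0}]'
```

```text
time: 12.88
eef_pos: [0.6032, -0.0338, 0.2098]
tcp_rot: [0.742, 0.671, -0.002, -0.003]
contact_force: [-6.1, 0.7, -2.6]
opening: 0.602
```

```bash
python3 -m jog '[{"grip":1,"x":0,"y":1.5,"z":0,"rx":0,"ry":0,"rz":0},{"grip":1,"x":0,"y":1.5,"z":0,"rx":0,"ry":0,"rz":0}]'; python3 -m jog '[{"grip":1,"x":0,"y":1.5,"z":0,"rx":0,"ry":0,"rz":0},{"grip":1,"x":0,"y":1,"z":0,"rx":0,"ry":0,"rz":0}]'
```

```text
time: 13.05
eef_pos: [0.6062, -0.0341, 0.2099]
tcp_rot: [0.742, 0.671, -0.002, -0.003]
contact_force: [-6.0, 0.9, -2.6]
opening: 0.603
time: 13.22
eef_pos: [0.6078, -0.0343, 0.2093]
tcp_rot: [0.742, 0.671, -0.004, -0.005]
contact_force: [-12.3, 0.6, -0.3]
opening: 0.597
```

```bash
python3 -m jog '[{"grip":1,"x":0,"y":1,"z":0,"rx":0,"ry":0,"rz":0},{"grip":1,"x":0,"y":1,"z":0,"rx":0,"ry":0,"rz":0},{"grip":1,"x":0,"y":0.5,"z":0,"rx":0,"ry":0,"rz":0},{"grip":1,"x":0,"y":0,"z":0,"rx":0,"ry":0,"rz":0}]'
python3 - <<'E'
from h import *
need((.607,-.0347,.210),84.3)
c=cam("scene"); cv2.imwrite("pics/scene7.png",cv2.resize(c["frame"][210:310,260:380],None,fx=6,fy=6,interpolation=cv2.INTER_CUBIC)[:,:,::-1])
E
```

```text
time: 13.55
eef_pos: [0.6089, -0.0343, 0.2087]
tcp_rot: [0.742, 0.671, -0.006, -0.007]
contact_force: [-17.4, 0.5, 2.5]
opening: 0.597
t 13.55 pos [ 0.6089 -0.0343  0.2087] phi 84.26 q6deg -96.9 tilt [ 1.04  0.05 -0.  ] F [-17.4   0.5   2.5] open 0.597
rz -0.04 then shift mm [-0.5 -1.8 -1.3]
```

View pics/scene7.png

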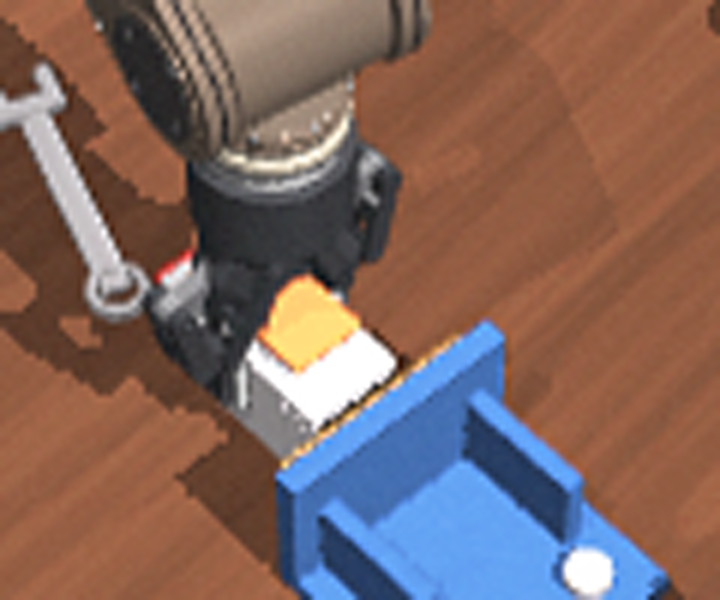

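Force reached 17 N again at the same TCP distance as the red push, so the black cap is home. The scene shows the housing tight against the bracket. Next I'll back off, lift and go to the tray.

```bash
python3 -m jog '[{"grip":1,"x":0,"y":-10,"z":0,"rx":0,"ry":0,"rz":0},{"grip":1,"x":0,"y":-15,"z":-8,"rx":0,"ry":0,"rz":0},{"grip":1,"x":0,"y":-20,"z":-12,"rx":0,"ry":0,"rz":0},{"grip":1,"x":0,"y":-20,"z":-12,"rx":0,"ry":0,"rz":0},{"grip":1,"x":0,"y":-10,"z":-5,"rx":0,"ry":0,"rz":5.2},{"grip":1,"x":0,"y":0,"z":0,"rx":0,"ry":0,"rz":5.2},{"grip":1,"x":0,"y":0,"z":0,"rx":0,"ry":0,"rz":0}]'
python3 - <<'E'
from h import *
need((.540,-.276,.240),73.9)
t=cam("top"); s=cam("scene")
print(blobs(t,(50,80,80),(75,255,255),500,(390,200,480,320)))
E
```

```text
time: 14.18
eef_pos: [0.5373, -0.0272, 0.2483]
tcp_rot: [0.8, 0.6, 0.0, 0.001]
contact_force: [-0.1, -1.0, -6.3]
opening: 0.602
t 14.18 pos [ 0.5373 -0.0272  0.2483] phi 73.79 q6deg -87.5 tilt [-0.08  0.01  0.  ] F [-0.1 -1.  -6.3] open 0.602
rz -0.11 then shift mm [-238.3   71.6    8.3]
[(3284.5, (436.48525904500934, 260.82513827573956), ((436.6100769042969, 260.6330261230469), (45.97566223144531, 74.61467742919922), 16.69924545288086))]
```

```bash
python3 -m jog '[{"grip":1,"x":-20,"y":6,"z":0,"rx":0,"ry":0,"rz":0},{"grip":1,"x":-32,"y":10,"z":0,"rx":0,"ry":0,"rz":0},{"grip":1,"x":-36,"y":11,"z":0,"rx":0,"ry":0,"rz":0},{"grip":1,"x":-36,"y":11,"z":0,"rx":0,"ry":0,"rz":0},{"grip":1,"x":-36,"y":11,"z":0,"rx":0,"ry":0,"rz":0},{"grip":1,"x":-34,"y":10,"z":0,"rx":0,"ry":0,"rz":0},{"grip":1,"x":-28,"y":8,"z":0,"rx":0,"ry":0,"rz":0},{"grip":1,"x":-16,"y":5,"z":0,"rx":0,"ry":0,"rz":0}]' ; python3 -m jog '[{"grip":1,"x":0,"y":0,"z":0,"rx":0,"ry":0,"rz":0},{"grip":1,"x":0,"y":0,"z":0,"rx":0,"ry":0,"rz":0},{"grip":1,"x":0,"y":0,"z":0,"rx":0,"ry":0,"rz":0}]'
python3 - <<'E'
from h import *
need((.540,-.276,.200),73.9)
t=cam("wrist"); cv2.imwrite("pics/w8.png",t["frame"][:,:,::-1])
c=cam("scene"); cv2.imwrite("pics/scene8.png",cv2.resize(c["frame"][230:380,150:310],None,fx=5,fy=4,interpolation=cv2.INTER_CUBIC)[:,:,::-1])
E
```

```text
time: 14.95
eef_pos: [0.5408, -0.2797, 0.2476]
tcp_rot: [0.799, 0.601, -0.0, 0.001]
contact_force: [0.6, 0.2, -5.2]
opening: 0.603
time: 15.2
eef_pos: [0.5407, -0.2752, 0.2469]
tcp_rot: [0.799, 0.601, -0.0, -0.001]
contact_force: [-0.3, 0.1, -5.2]
opening: 0.598
t 15.2 pos [ 0.5407 -0.2752  0.2469] phi 73.93 q6deg -110.5 tilt [ 0.1   0.07 -0.  ] F [-0.3  0.1 -5.2] open 0.598
rz 0.03 then shift mm [-0.9 -0.5 46.9]
```

View pics/w8.png

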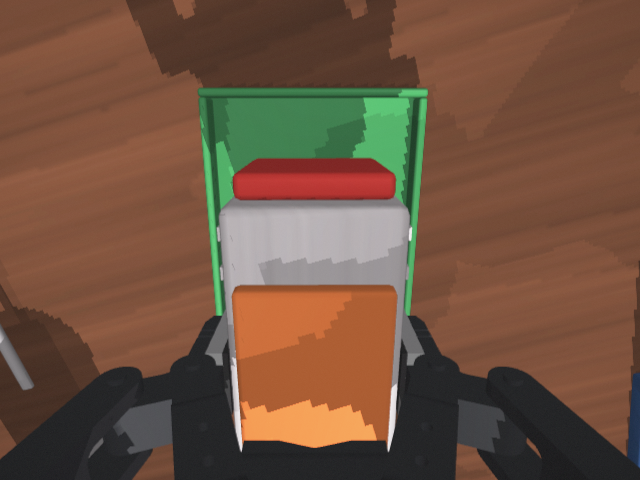

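View pics/scene8.png

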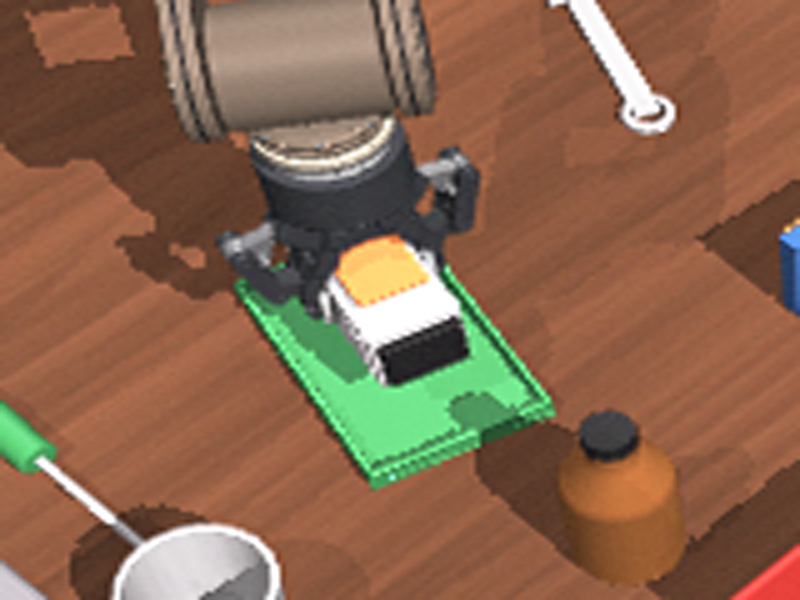

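The gearbox is centred over the tray and parallel to its walls. The tray rim runs from (200,92) to (427,92) in the wrist view, and the black cap is flush in the scene view. I'll lower it.

```bash
python3 -m jog '[{"grip":1,"x":0,"y":0,"z":12,"rx":0,"ry":0,"rz":0},{"grip":1,"x":0,"y":0,"z":15,"rx":0,"ry":0,"rz":0},{"grip":1,"x":0,"y":0,"z":12,"rx":0,"ry":0,"rz":0},{"grip":1,"x":0,"y":0,"z":5,"rx":0,"ry":0,"rz":0},{"grip":1,"x":0,"y":0,"z":0,"rx":0,"ry":0,"rz":0},{"grip":1,"x":0,"y":0,"z":0,"rx":0,"ry":0,"rz":0}]'; python3 -m jog '[{"grip":1,"x":0,"y":0,"z":2,"rx":0,"ry":0,"rz":0},{"grip":1,"x":0,"y":0,"z":1,"rx":0,"ry":0,"rz":0},{"grip":1,"x":0,"y":0,"z":0,"rx":0,"ry":0,"rz":0}]'
```

```text
time: 15.8
eef_pos: [0.5407, -0.2757, 0.2031]
tcp_rot: [0.799, 0.601, -0.0, -0.001]
contact_force: [0.4, -0.8, -5.6]
opening: 0.603
time: 16.05
eef_pos: [0.5409, -0.2761, 0.2012]
tcp_rot: [0.799, 0.601, 0.0, 0.0]
contact_force: [-0.6, -1.1, -5.4]
opening: 0.6
```

```bash
python3 -m jog '[{"grip":1,"x":0,"y":0,"z":2,"rx":0,"ry":0,"rz":0},{"grip":1,"x":0,"y":0,"z":0,"rx":0,"ry":0,"rz":0}]'; python3 -m jog '[{"grip":1,"x":0,"y":0,"z":1.5,"rx":0,"ry":0,"rz":0},{"grip":1,"x":0,"y":0,"z":0,"rx":0,"ry":0,"rz":0}]'
```

```text
time: 16.22
eef_pos: [0.5407, -0.276, 0.1988]
tcp_rot: [0.799, 0.601, 0.0, 0.0]
contact_force: [-0.3, -0.2, -5.2]
opening: 0.604
time: 16.38
eef_pos: [0.5406, -0.276, 0.1971]
tcp_rot: [0.799, 0.601, -0.0, -0.0]
contact_force: [-0.5, 0.2, -6.1]
opening: 0.603
```

```bash
python3 -m jog '[{"grip":1,"x":0,"y":0,"z":1.5,"rx":0,"ry":0,"rz":0},{"grip":1,"x":0,"y":0,"z":0,"rx":0,"ry":0,"rz":0}]'; python3 -m jog '[{"grip":1,"x":0,"y":0,"z":1,"rx":0,"ry":0,"rz":0},{"grip":1,"x":0,"y":0,"z":0,"rx":0,"ry":0,"rz":0}]'
```

```text
time: 16.55
eef_pos: [0.5409, -0.2761, 0.197]
tcp_rot: [0.799, 0.601, -0.0, -0.0]
contact_force: [-4.4, 1.2, 2.7]
opening: 0.602
time: 16.72
eef_pos: [0.541, -0.2762, 0.1969]
tcp_rot: [0.799, 0.601, -0.0, -0.001]
contact_force: [-7.0, 3.8, 7.2]
opening: 0.602
```

```bash
python3 -m jog '[{"grip":0,"x":0,"y":0,"z":0,"rx":0,"ry":0,"rz":0},{"grip":0,"x":0,"y":0,"z":0,"rx":0,"ry":0,"rz":0},{"grip":0,"x":0,"y":0,"z":0,"rx":0,"ry":0,"rz":0},{"grip":0,"x":0,"y":0,"z":0,"rx":0,"ry":0,"rz":0},{"grip":0,"x":0,"y":0,"z":0,"rx":0,"ry":0,"rz":0},{"grip":0,"x":0,"y":0,"z":0,"rx":0,"ry":0,"rz":0}]'; python3 -m jog '[{"grip":0,"x":0,"y":0,"z":-15,"rx":0,"ry":0,"rz":0},{"grip":0,"x":0,"y":0,"z":-25,"rx":0,"ry":0,"rz":0},{"grip":0,"x":0,"y":0,"z":-30,"rx":0,"ry":0,"rz":0},{"grip":0,"x":0,"y":0,"z":-30,"rx":0,"ry":0,"rz":0},{"grip":0,"x":0,"y":0,"z":-30,"rx":0,"ry":0,"rz":0},{"grip":0,"x":0,"y":0,"z":-15,"rx":0,"ry":0,"rz":0},{"grip":0,"x":0,"y":0,"z":0,"rx":0,"ry":0,"rz":0},{"grip":0,"x":0,"y":0,"z":0,"rx":0,"ry":0,"rz":0}]'
python3 - <<'E'
from h import *
need((.540,-.276,.260),73.9)
c=cam("wrist"); cv2.imwrite("pics/w9.png",c["frame"][:,:,::-1])
c=cam("scene"); cv2.imwrite("pics/scene9.png",cv2.resize(c["frame"][230:380,150:310],None,fx=5,fy=4,interpolation=cv2.INTER_CUBIC)[:,:,::-1])
E
```

```text
time: 17.22
eef_pos: [0.5408, -0.2761, 0.1947]
tcp_rot: [0.799, 0.601, 0.0, 0.0]
contact_force: [-0.4, -1.2, 0.3]
opening: 1.001
time: 17.88
eef_pos: [0.5408, -0.276, 0.3404]
tcp_rot: [0.799, 0.601, 0.0, 0.001]
contact_force: [0.1, -0.0, 0.2]
opening: 1.0
t 17.88 pos [ 0.5408 -0.276   0.3404] phi 73.88 q6deg -110.5 tilt [-0.11 -0.04 -0.  ] F [ 0.1 -0.   0.2] open 1.0
rz -0.02 then shift mm [-0.2 -0.8 80.4]
```

View pics/w9.png

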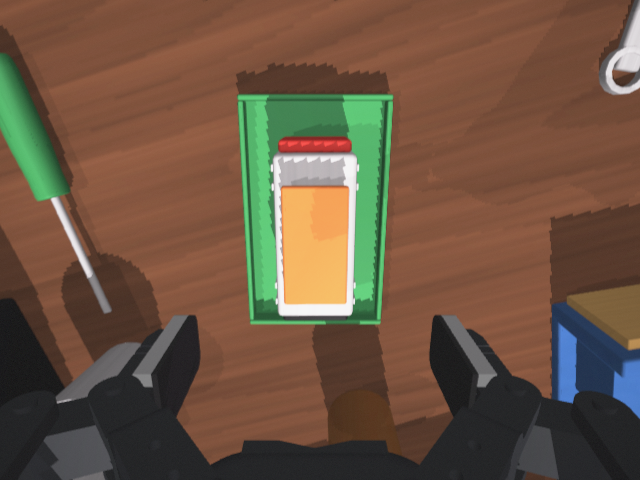

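View pics/scene9.png

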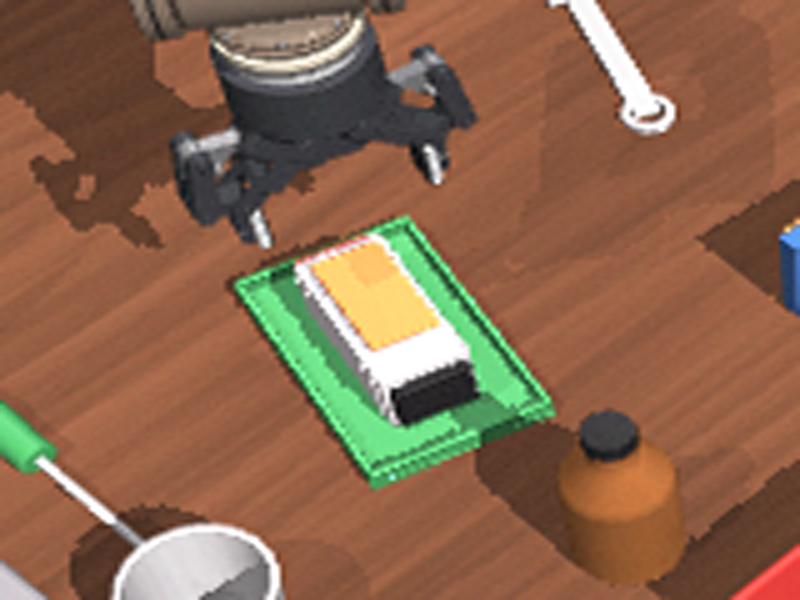

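Both caps look flush and the gearbox stands flat in the tray, with the cover at (316,245) in the wrist view. I'll shut the fingers and press the cover at its centre.

```bash
python3 -m jog '[{"grip":1,"x":0,"y":0,"z":0,"rx":0,"ry":0,"rz":0},{"grip":1,"x":0,"y":0,"z":10,"rx":0,"ry":0,"rz":0},{"grip":1,"x":0,"y":0,"z":15,"rx":0,"ry":0,"rz":0},{"grip":1,"x":0,"y":0,"z":15,"rx":0,"ry":0,"rz":0},{"grip":1,"x":0,"y":0,"z":15,"rx":0,"ry":0,"rz":0},{"grip":1,"x":0,"y":0,"z":5,"rx":0,"ry":0,"rz":0},{"grip":1,"x":0,"y":0,"z":0,"rx":0,"ry":0,"rz":0},{"grip":1,"x":0,"y":0,"z":0,"rx":0,"ry":0,"rz":0}]' 30; python3 -m jog '[{"grip":1,"x":0,"y":0,"z":5,"rx":0,"ry":0,"rz":0},{"grip":1,"x":0,"y":0,"z":5,"rx":0,"ry":0,"rz":0},{"grip":1,"x":0,"y":0,"z":3,"rx":0,"ry":0,"rz":0},{"grip":1,"x":0,"y":0,"z":0,"rx":0,"ry":0,"rz":0}]'
```

```text
time: 18.65
eef_pos: [0.5406, -0.2759, 0.2788]
tcp_rot: [0.799, 0.601, -0.0, -0.001]
contact_force: [-0.2, 0.3, -0.2]
opening: -0.004
time: 18.98
eef_pos: [0.5405, -0.2758, 0.266]
tcp_rot: [0.799, 0.601, -0.0, -0.001]
contact_force: [-1.0, 0.2, 0.0]
opening: -0.004
```

```bash
python3 -m jog '[{"grip":1,"x":0,"y":0,"z":4,"rx":0,"ry":0,"rz":0},{"grip":1,"x":0,"y":0,"z":4,"rx":0,"ry":0,"rz":0},{"grip":1,"x":0,"y":0,"z":3,"rx":0,"ry":0,"rz":0},{"grip":1,"x":0,"y":0,"z":2,"rx":0,"ry":0,"rz":0}]'; python3 -m jog '[{"grip":1,"x":0,"y":0,"z":2,"rx":0,"ry":0,"rz":0},{"grip":1,"x":0,"y":0,"z":2,"rx":0,"ry":0,"rz":0},{"grip":1,"x":0,"y":0,"z":2,"rx":0,"ry":0,"rz":0}]'
```

```text
time: 19.32
eef_pos: [0.5406, -0.2759, 0.2532]
tcp_rot: [0.799, 0.601, -0.0, -0.0]
contact_force: [-0.6, 1.4, 4.8]
opening: -0.0
time: 19.57
eef_pos: [0.5407, -0.276, 0.2481]
tcp_rot: [0.799, 0.601, -0.0, -0.0]
contact_force: [-3.1, 2.1, 4.9]
opening: -0.003
```

```bash
python3 -m jog '[{"grip":1,"x":0,"y":0,"z":2,"rx":0,"ry":0,"rz":0},{"grip":1,"x":0,"y":0,"z":2,"rx":0,"ry":0,"rz":0}]'; python3 -m jog '[{"grip":1,"x":0,"y":0,"z":1.5,"rx":0,"ry":0,"rz":0},{"grip":1,"x":0,"y":0,"z":1,"rx":0,"ry":0,"rz":0}]'
```

```text
time: 19.73
eef_pos: [0.5406, -0.2759, 0.2438]
tcp_rot: [0.799, 0.601, -0.0, -0.0]
contact_force: [-1.7, 2.3, 4.1]
opening: 0.003
time: 19.9
eef_pos: [0.541, -0.2761, 0.2433]
tcp_rot: [0.799, 0.601, -0.0, -0.001]
contact_force: [-8.6, 5.3, 18.3]
opening: -0.001
```

Force rose to 18 N at TCP z = 0.243, which is exactly the seated height. I'll hold briefly, then retreat and check.

```bash
python3 -m jog '[{"grip":1,"x":0,"y":0,"z":0.5,"rx":0,"ry":0,"rz":0},{"grip":1,"x":0,"y":0,"z":0,"rx":0,"ry":0,"rz":0}]'; python3 -m jog '[{"grip":1,"x":0,"y":0,"z":-10,"rx":0,"ry":0,"rz":0},{"grip":1,"x":0,"y":0,"z":-20,"rx":0,"ry":0,"rz":0},{"grip":1,"x":0,"y":0,"z":-30,"rx":0,"ry":0,"rz":0},{"grip":1,"x":0,"y":-20,"z":-30,"rx":0,"ry":0,"rz":0},{"grip":1,"x":0,"y":-20,"z":-20,"rx":0,"ry":0,"rz":0},{"grip":1,"x":0,"y":0,"z":0,"rx":0,"ry":0,"rz":0},{"grip":1,"x":0,"y":0,"z":0,"rx":0,"ry":0,"rz":0},{"grip":1,"x":0,"y":0,"z":0,"rx":0,"ry":0,"rz":0}]'
python3 - <<'E'
from h import *
need((.540,-.276,.260),73.9)
c=cam("wrist"); cv2.imwrite("pics/w10.png",c["frame"][:,:,::-1])
for b in blobs(c,(12,120,120),(24,255,255),2000):
    print(b)
c=cam("scene"); cv2.imwrite("pics/scene10.png",c["frame"][:,:,::-1]); cv2.imwrite("pics/scene10z.png",cv2.resize(c["frame"][230:380,150:310],None,fx=5,fy=4,interpolation=cv2.INTER_CUBIC)[:,:,::-1])
E
```

```text
time: 20.07
eef_pos: [0.541, -0.2761, 0.2433]
tcp_rot: [0.799, 0.601, -0.0, -0.001]
contact_force: [-8.1, 4.5, 17.1]
opening: 0.002
time: 20.73
eef_pos: [0.5023, -0.2649, 0.3496]
tcp_rot: [0.799, 0.601, 0.0, -0.0]
contact_force: [0.0, -1.1, -1.1]
opening: 0.001
t 20.73 pos [ 0.5023 -0.2649  0.3496] phi 73.86 q6deg -111.9 tilt [ 0.    0.01 -0.  ] F [ 0.  -1.1 -1.1] open 0.001
rz -0.04 then shift mm [-0.2 39.3 89.6]
(3699.0, (608.0442461926647, 352.1434171397675), ((600.38427734375, 358.7485656738281), (65.00444793701172, 88.11714172363281), 81.25383758544922))
(3285.0, (314.04718417047184, 273.51222729578893), ((313.9999694824219, 277.0), (57.99999237060547, 65.99998474121094), -0.0))
```

View pics/w10.png

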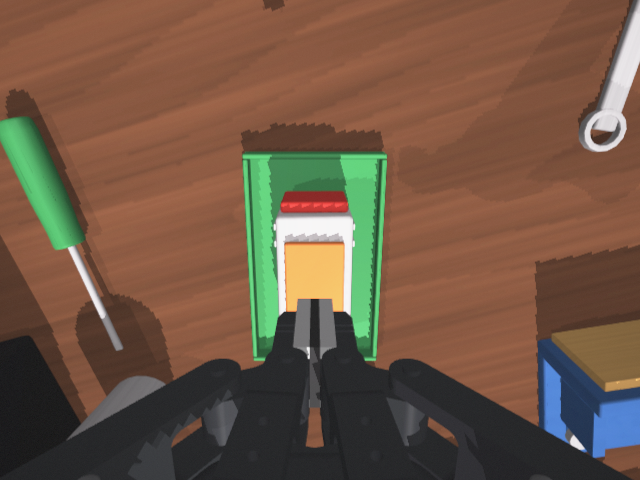

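View pics/scene10z.png

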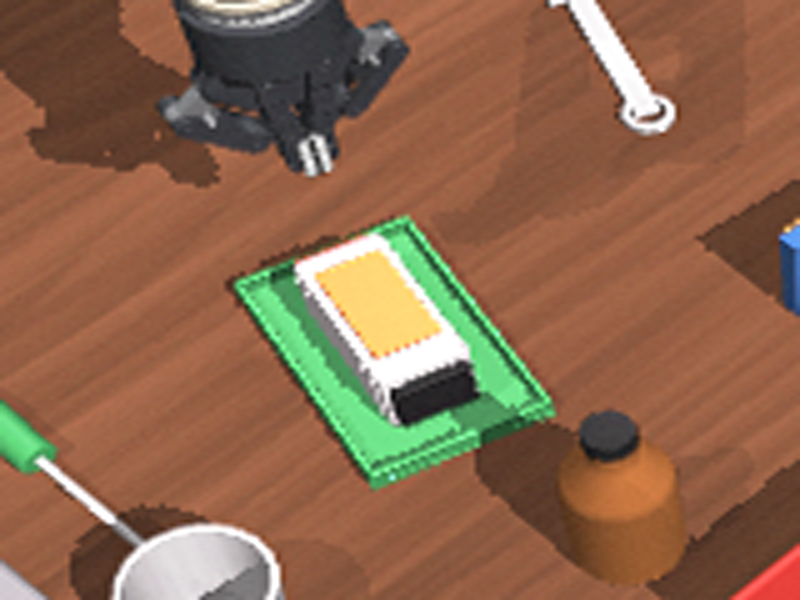

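View pics/scene10.png

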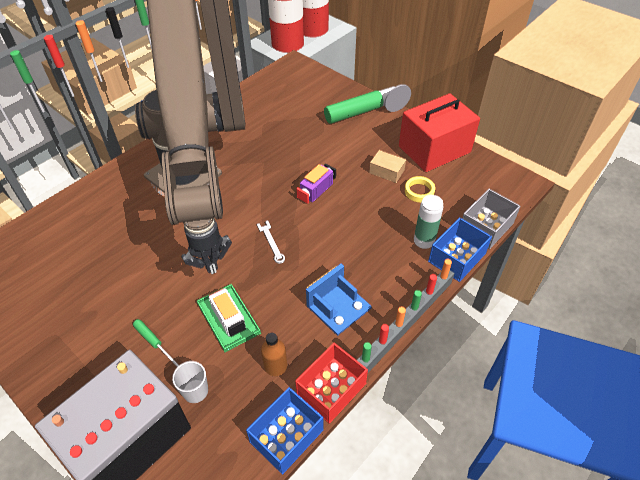

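The cover now sits flush, visibly lower than before. Both caps are flush, the gearbox is in the tray, the bystanders are in place and the arm is clear. I'll hand it in.

```bash
python3 - <<'E'
from plant import sign_off
print(sign_off())
E
```

```text
the job is handed in; nothing more can be done
None
```

The job is done and handed in at about 21 s of the 64 s allowed; the sign-off gives no verdict.

- **End caps:** I gripped the gearbox across its width and pushed the red cap, then after a half turn the black one, against the brass face. Each cap slid at about 6 N, then stopped hard at about 17 N. Both stopped at the same tool position, within about 1 mm of where I expected fully home.
- **Tray and cover:** I set the gearbox down near the tray centre, let go, and pressed the orange cover with the closed fingertips. It slid at about 5 N and stopped at about 18 N with the tool at z = 0.243 m, which matches the seated height.
- **Last checks:** The final pictures show all three covers flush, the gearbox flat in the tray, the bystanders apparently where they were, and the gripper clear. I judged the cover positions from forces and pictures, because their joint values can't be read.
- **Problems:** The first four move commands were refused because their rows left out some values, and the arm did not move. While the arm was settling above the gearbox, one wrist-camera measurement was about 6 mm off along the gearbox's length; I measured again before gripping.

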